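# Unpin, load and start the relay tester

### The job

Get the relay tester going: draw its locking pin out of the bore and park it upright in the side notch of the bracket on the control box, resting on its collar; then pull the carriage fully back to its loading stop and stand every plain black relay cube from the bench upright in the carriage pan, each flat on the pan floor. With all of them in, push the carriage fully home against the control box, and last turn the selector to the position marked with the round dot, leaving the pin parked and the fuse box, spark plug and connector on the bench alone.

Things in the scene. Friction and masses are not known exactly. Their poses are not given: they have to be found in the camera images.
- tester: relay tester, fixed to the bench: grey base plate 340 x 120 x 12 mm, two rails along its x; grey control box (95 x 160 mm, 50 mm high, y = -60 to +100 mm) at the +x end, its front face at x = +90 mm; lug with the lower bore at +y. Origin on the bench (z = 0), midway between the rails. x along the rails from loading stop to box, pointing away from the robot and to its right; y left of that; z up
- carriage (a joint): the aluminium carriage on the rails, in m along the tester's +x: 0 where the pin locks it (as found), -0.045 at the loading stop, +0.055 fully home against the control box. It stays where it is left; it takes about 2 N to slide (plus 4 N per m/s); the stops are hard
- pan_floor (a point): centre of the floor of the carriage pan, 28 mm above the bench; moves with the carriage, axes those of the tester. Inside the pan is 118 mm along x and 112 mm along y; the lips round it are 4 mm thick and only 8 mm high
- push_bar (a point): grip point of the carriage's upright black push bar on its -y side: 16 mm thick along x, 30 mm along y; its top is 12 mm above this point and its foot 32 mm below it. Axes those of the tester
- bore_mouth (a point): centre of the top of the 15 mm bore in the steel tongue on the carriage's +y side, 34 mm above the bench; the pin stands in it at the start and goes on into the lug below, locking the carriage. Moves with the carriage
- pin: locking pin, 90 g: steel shank 12 mm across, 30 mm long below the collar; collar 28 mm across, 5 mm thick; above it an upright round black grip 22 mm across, 28 mm tall (z = +5 to +33 mm). Origin: centre of the collar's underside; z up along the grip. It is loose in the bore and lifts straight out
- notch_seat (a point): where the parked pin's origin rests: top of the bracket plate, 46 mm above the bench (plate 12 mm thick, 36 mm wide, free below). The notch is a slot 16 mm wide cut through the plate, open towards the tester's -x (mouth 20 mm from here), closed 8 mm beyond this point in +x; the control box's front is 22 mm beyond. The collar rests on the plate beside the slot. Axes those of the tester
- selector (a joint): selector knob on the control box, in rad, growing clockwise seen from above. Four detents: 0, 0.524, 1.047, 1.571; the third, 1.047, has the round white dot, the others a short white bar. It starts at the first or second, and clicks into the nearest detent when let go. Turning takes up to about 0.15 N m; it stops 0.06 rad beyond the first and last
- selector_grip (a point): on the selector's axis at the height to grip its bar (84 mm above the bench); the black bar is 38 mm long, 14 mm thick, from 24 mm below this point to 8 mm above it, over a disc 40 mm across whose top is 22 mm below this point. Its x axis lies along the bar, towards the end with the white pointer line; turns with the selector
- dot_mark (a point): the round white dot, 9 mm across, on top of the control box, 37.5 mm from the selector's axis: the pointer line must point to it
- relay_a: one of three to five identical matt black relay cubes, 28 x 28 x 26 mm high, about 30 g, standing upright on the bench beyond the vice; None if absent in this start. Origin: centre of its underside, z up. A shelf board hangs 0.41 m over the bench behind and to the left of them, where x + y exceeds 0.80 m: draw the hand in when swinging past it
- relay_b: one of three to five identical matt black relay cubes, 28 x 28 x 26 mm high, about 30 g, standing upright on the bench beyond the vice; None if absent in this start. Origin: centre of its underside, z up. A shelf board hangs 0.41 m over the bench behind and to the left of them, where x + y exceeds 0.80 m: draw the hand in when swinging past it
- relay_c: one of three to five identical matt black relay cubes, 28 x 28 x 26 mm high, about 30 g, standing upright on the bench beyond the vice; None if absent in this start. Origin: centre of its underside, z up. A shelf board hangs 0.41 m over the bench behind and to the left of them, where x + y exceeds 0.80 m: draw the hand in when swinging past it
- relay_d: one of three to five identical matt black relay cubes, 28 x 28 x 26 mm high, about 30 g, standing upright on the bench beyond the vice; None if absent in this start. Origin: centre of its underside, z up. A shelf board hangs 0.41 m over the bench behind and to the left of them, where x + y exceeds 0.80 m: draw the hand in when swinging past it
- relay_e: one of three to five identical matt black relay cubes, 28 x 28 x 26 mm high, about 30 g, standing upright on the bench beyond the vice; None if absent in this start. Origin: centre of its underside, z up. A shelf board hangs 0.41 m over the bench behind and to the left of them, where x + y exceeds 0.80 m: draw the hand in when swinging past it
- fuse_box: bystander: black fuse holder 48 x 66 x 30 mm with coloured fuses on top, lying on the bench behind the relays. Leave alone. Origin: centre of its underside
- spark_plug: bystander: spark plug 65 mm long, 20 mm across, lying on the bench left of the vice. Leave alone. Origin: centre of its underside
- crimp_connector: bystander: white block connector 20 x 36 x 18 mm, on the bench behind the relays. Leave alone. Origin: centre of its underside
Things that resemble listed ones, but are neither listed nor needed, are in the scene too. Leave any orange or purple look-alike of the pin alone.

How it is judged:
By the outcome, as a careful person would: the job done as asked, in the order asked, and still so for the second after the job is handed in, with the robot touching nothing.
Of relay_a, relay_b, relay_c, relay_d, relay_e only 3 to 5 are there at a start; the rules pass over those that are not, and their reading is None.
At some moment in a run one of relay_a, relay_b, relay_c, relay_d, relay_e may be knocked a few centimetres aside while the robot is not near it.
It also fails if it takes over 210 s, if anything falls off the work surface, if the arm or the gripper's body presses on something with over 40 N, if the wrist force passes 120 N, or if a joint passes its speed limit or range.

### The arm

A 6-joint arm with a two-finger parallel gripper is mounted at the origin on the work surface; the furniture and walls round the work are solid. World frame = base frame: x ahead of the robot, y to its left, z up, the work surface at z = 0. Lengths are in m, angles in rad, forces in N, time in s.
With the tool pointing down it reaches from about 0.3 to 0.775 m from the base axis. Payload 14.6 kg.
Tool frame: the origin (TCP) lies at the very end of the fingers, on their centre line; the grasp point (between the pads) lies 19 mm behind it; z points along the fingers, y is the line along which they close (so a half turn about z gives the same grasp; the last joint's range is limited). The gripper opens to 94 mm and grips with 3 to 60 N. Pads are 16 mm wide; open, the fingers measure 119 mm over their backs; the gripper's body (75 mm by 177 mm) begins 78 mm behind the grasp point.
Start: joints at [-0.067, 0.3, 1.521, -0, 1.321, -0.067], TCP at [0.55, -0, 0.171] pointing down, gripper open.
Joint ranges: [-3.03, 3.03], [-0.79, 2.21], [0.23, 2.52], [-1.04, 4.18], [0, 3.07], [-2.55, 2.55]. Speed limits (rad/s): [2.22, 2.22, 2.57, 3.14, 3.14, 3.14].

### API

Orientations are given as [roll, pitch, yaw] about the fixed x, y, z axes, in that order (R = Rz(yaw) Ry(pitch) Rx(roll)).
In Python, from station import ctrl gives the robot as it stands.
- The arm moves only by the shell command python3 -m pendant 'ROWS' [OPENING] [FORCE]. ROWS is JSON, a list of rows, each a list of 2 entries, a list of its own where there are three numbers: the shift along the world's x, y, z in cm, then the turn about the world's z in rad. A call has 1 to 20 rows; each row shifts and turns the commanded pose from where the row before left it; what a row does not reach is not made up. A row lasts 1/12 s, in which the tool goes at most 41.7 mm and 7.16 degrees, less where a joint would pass 70% of its speed; a pose out of reach is approached as far as the arm can. A call is refused whole if a number of a shift passes 4.17 or a number of a turn 0.125, either way. A call with a gripper value outside its range is refused whole. OPENING is the opening, from 0 (shut) to 1 (fully open), set as the call begins (- or left out, the last holds). The fingers move at their own pace and stop on an object; FORCE is the grip in N (left out, the last holds). Time passes only in rows, so rows that do not move let the fingers close. It gives the time, the measured TCP pose, the force, the opening and the grip force at its end, in the units of the state.
- ctrl.get_obs(): the state, without advancing time (a new reading comes with each control period).
- ctrl.camera(name): name is "scene" or "side" or "wrist"; returns a dict with "color" (400x640x3 uint8, red, green, blue), "intrinsics" (3x3 intrinsics, pixels), "camera_from_world" (4x4, takes a point from world to camera coordinates). Camera axes: x right, y down, z forward; pixel columns grow to the right and rows downward; lengths in m; the calibration is good to about 2 mm. A picture is of the moment at which its call begins. There is no depth.
- ctrl.hand_in(): hands the job in; it is judged then, once.
The state is a dict: "time_s": time; "qpos": joint angles; "joint_vel": joint speeds; "tau": joint torques, N m; "ee_pos": TCP position; "eef_rot": TCP orientation; "force": force on the tool from outside, world axes, zero at the start; "moment": the same for the moment, N m; "grip_width": finger opening in m; "grip_force": force on a finger pad.
Only numpy, scipy, OpenCV 4.12 (cv2) and the standard library are available. Lean on these libraries where they do the work, as an engineer would, in place of code of your own. Each camera call takes 0.05 s, during which the arm holds its last target. There are 200 camera calls.

## Working session

There is one attempt and no reset: what is moved stays moved. The work goes in short steps, Python scripts to look and compute and a shell command to move; the robot and the scene stay as the last step left them, time stands still between calls to the robot, and variables do not carry over. Pictures are saved under pics/ and viewed, at most 14 in all, crops included, and the job is handed in when it is done.

```bash
mkdir -p pics; ls; cat > h.py <<'E'
from station import ctrl
import numpy as np, cv2
def snap(n,f,crop=None,s=1):
    c=ctrl.camera(n); im=c["color"][:,:,::-1].copy()
    np.savez(f"pics/{f}.npz",im=im,K=c["intrinsics"],T=c["camera_from_world"])
    if crop: x0,y0,x1,y1=crop; im=im[y0:y1,x0:x1]
    if s!=1: im=cv2.resize(im,None,fx=s,fy=s,interpolation=cv2.INTER_CUBIC)
    cv2.imwrite(f"pics/{f}.png",im); return c
def ray(f,u,v,z):
    d=np.load(f"pics/{f}.npz"); T=d["T"]; R=T[:3,:3];o=-R.T@T[:3,3]
    w=R.T@np.linalg.solve(d["K"],[u,v,1.]); return o+w*(z-o[2])/w[2]
def proj(f,p):
    d=np.load(f"pics/{f}.npz"); q=d["K"]@(d["T"]@[*p,1.])[:3]; return q[:2]/q[2]
E
python3 - <<'E'
from h import *
snap("scene","s0",s=1.25); snap("side","d0",s=1.25)
for f in("s0","d0"):
    d=np.load(f"pics/{f}.npz");R=d["T"][:3,:3];print(f,-R.T@d["T"][:3,3],R[2],d["K"][0,0])
o=ctrl.get_obs();print(o["ee_pos"],o["eef_rot"],o["time_s"],o["grip_width"])
E
```

```text
pics
s0 [-0.15893822 -0.71686659  0.73971559] [ 0.64094458  0.53863665 -0.54686433] 497.18689724486114
d0 [0.59131552 0.99908306 0.59574025] [ 0.01073178 -0.90474876 -0.42581042] 390.9768259534277
[5.49735973e-01 2.34281654e-05 1.70260115e-01] [-3.14057486e+00 -6.98875918e-05  1.57082012e+00] 0.1 0.0937931474305593
```

View pics/s0.png

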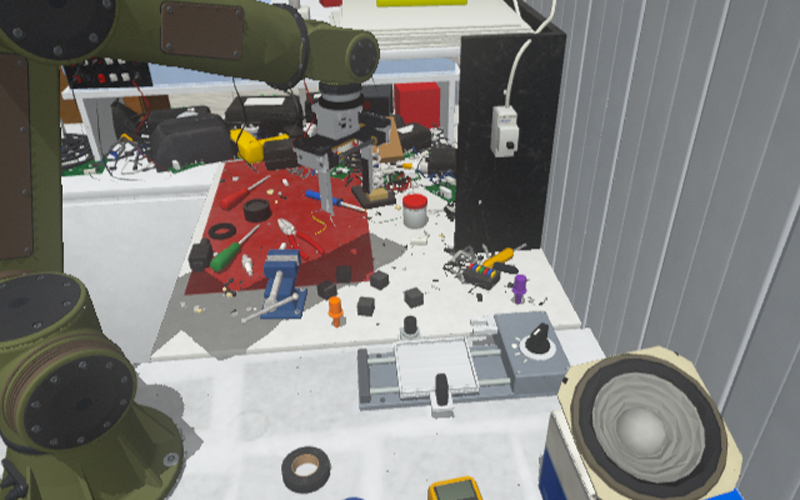

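View pics/d0.png

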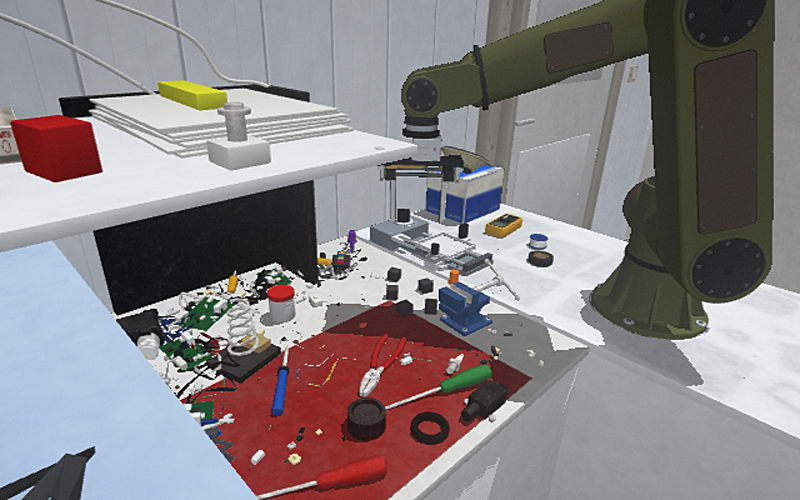

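Scene view (800 px wide): the tester spans (360,380)–(570,390), with the black pin at (410,325) and the selector at (540,338). Five dark cube candidates sit at (344,272), (327,289), (367,305), (380,280) and (414,297). The orange (335,310) and purple (520,288) look-alikes and the fuse box (482,273) stay untouched. I'll confirm with one enlarged crop.

```bash
python3 - <<'E'
from h import *
im=np.load("pics/s0.npz")["im"][200:340,240:480]
cv2.imwrite("pics/s0c.png",cv2.resize(im,None,fx=3.33,fy=3.33,interpolation=cv2.INTER_CUBIC))
im=np.load("pics/d0.npz")["im"][150:270,220:420]
cv2.imwrite("pics/d0c.png",cv2.resize(im,None,fx=4,fy=4,interpolation=cv2.INTER_CUBIC))
E
```

```text
(no output)
```

View pics/s0c.png

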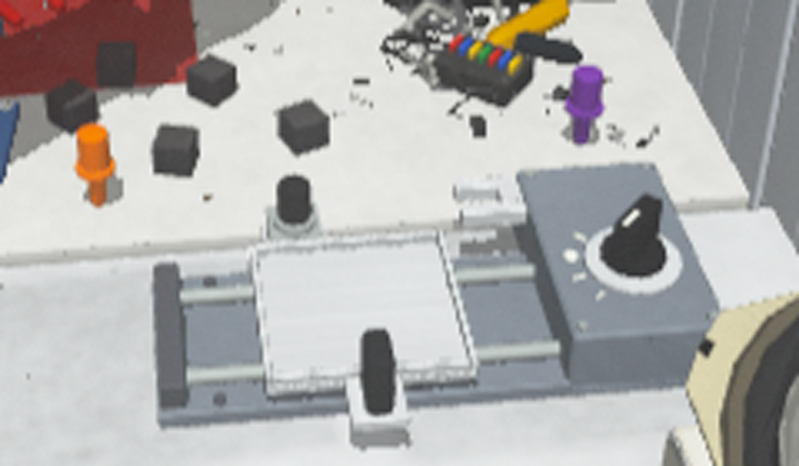

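View pics/d0c.png

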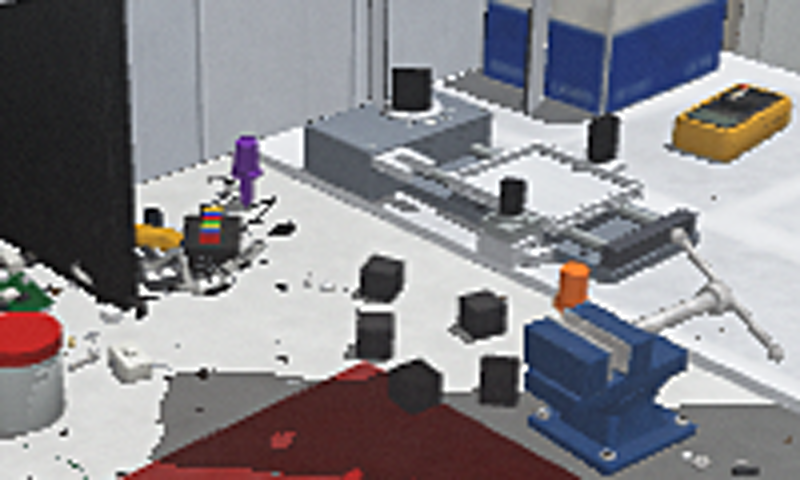

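Five plain black cubes (crop 1: (117,62), (72,105), (212,80), (176,148), (304,126)), all matching the description. The pin to pull is the black one at (294,200), standing in the tongue. Orange (95,165) and purple (583,105) are decoys.

```bash
python3 - <<'E'
from h import *
from scipy.optimize import least_squares
c=lambda x,y:(240+x/3.33,200+y/3.33)
F=[((90,100,50),c(519,170)),((185,100,50),c(655,163)),((185,-60,50),c(717,308)),((90,-60,50),c(568,335)),
((-63,60,36),c(249,248)),((63,60,36),c(440,230)),((63,-60,36),c(476,375)),((-63,-60,36),c(270,395))]
def W(p,l):
    l=np.array(l)/1e3;C,S=np.cos(p[2]),np.sin(p[2]);return np.array([p[0]+C*l[0]-S*l[1],p[1]+S*l[0]+C*l[1],l[2]])
r=lambda p:np.concatenate([proj("s0",W(p,l))-np.array(q) for l,q in F])
s=least_squares(r,[.5,-.2,-.5],loss='soft_l1');print(s.x,np.round(r(s.x).reshape(-1,2),1));np.save("pose.npy",s.x)
p=s.x
def L(w):
    d=w[:2]-p[:2];C,S=np.cos(p[2]),np.sin(p[2]);return np.round([1e3*(C*d[0]+S*d[1]),1e3*(-S*d[0]+C*d[1])],1)
for n,q,z in[("pin",c(294,184),.067),("barTop",c(376,334),.073),("disc",c(633,258),.062),("dot",c(571,256),.05),("m1",c(600,295),.05),("m2",c(574,282),.05),("m4",c(580,237),.05),("line",c(628,220),.092),
 ("brk1",c(455,185),.046),("brk2",c(457,213),.046),("slotend",c(505,196),.046)]:
    w=ray("s0",*q,z);print(n,np.round(w,4),L(w))
# cubes: top face centre in scene & side
for q in[(117,47),(72,92),(212,66),(176,133),(303,110)]:print("cube",np.round(ray("s0",*c(*q),.026),4))
for q in[(383,263),(376,315),(482,299),(415,368),(498,362)]:print("side",np.round(ray("d0",220+q[0]/4,150+q[1]/4,.026),4))
E
```

```text
[ 0.45927899 -0.27723945 -0.77820909] [[-10.4   0.9]
 [ -9.3  -0.4]
 [ -4.7   6.2]
 [ -7.5   2.3]
 [  3.9  -0. ]
 [  4.7   0.5]
 [  6.1  -3.2]
 [  4.   -3.4]]
pin [ 0.4902 -0.19    0.067 ] [-39.3  83.8]
barTop [ 0.4072 -0.3161  0.073 ] [ -9.8 -64.3]
disc [ 0.5665 -0.3936  0.062 ] [158.   -7.6]
dot [ 0.5573 -0.3568  0.05  ] [125.6  12.1]
m1 [ 0.5374 -0.3887  0.05  ] [133.8 -24.5]
m2 [ 0.5377 -0.3704  0.05  ] [121.3 -11.3]
m4 [ 0.5764 -0.3519  0.05  ] [135.8  29. ]
line [ 0.5628 -0.3888  0.092 ] [152.   -6.8]
brk1 [ 0.5754 -0.2582  0.046 ] [69.3 95.1]
brk2 [ 0.5522 -0.2753  0.046 ] [64.9 66.6]
slotend [ 0.586  -0.2904  0.046 ] [99.5 79.6]
cube [0.5766 0.0543 0.026 ]
cube [0.5129 0.0394 0.026 ]
cube [ 0.6022 -0.0205  0.026 ]
cube [ 0.5229 -0.0553  0.026 ]
cube [ 0.6005 -0.1097  0.026 ]
side [ 0.5958 -0.1124  0.026 ]
side [ 0.5997 -0.0268  0.026 ]
side [ 0.5191 -0.0566  0.026 ]
side [0.5707 0.0484 0.026 ]
side [0.5117 0.0369 0.026 ]
```

```bash
cat > fit.py <<'E'
from h import *
from scipy.optimize import least_squares
c=lambda x,y:(240+x/3.33,200+y/3.33)
F=[((90,100,50),c(519,170)),((185,100,50),c(655,163)),((185,-60,50),c(717,308)),((90,-60,50),c(568,335)),
((-63,60,36),c(249,248)),((63,60,36),c(440,230)),((63,-60,36),c(476,375)),((-63,-60,36),c(270,395))]
def W(p,l):
    l=np.array(l)/1e3;C,S=np.cos(p[2]),np.sin(p[2]);return np.array([p[0]+C*l[0]-S*l[1],p[1]+S*l[0]+C*l[1],l[2]])
def r(p): return np.concatenate([proj("s0",W(p,np.array(l)+(np.array([p[3]*1e3,0,0]) if i>3 else 0)))-np.array(q) for i,(l,q) in enumerate(F)])
s=least_squares(r,[.5,-.2,-.5,0]);print(s.x,np.round(r(s.x).reshape(-1,2),1));np.save("pose.npy",s.x)
p=s.x
def L(w):
    d=w[:2]-p[:2];C,S=np.cos(p[2]),np.sin(p[2]);return np.round([1e3*(C*d[0]+S*d[1]),1e3*(-S*d[0]+C*d[1])],1)
for n,q,z in[("pin",c(294,184),.067),("barTop",c(376,334),.073),("disc",c(633,258),.062),("dot",c(571,256),.05),("m1",c(600,295),.05),("m2",c(574,282),.05),("m4",c(580,237),.05),("line",c(628,220),.092),
 ("brk1",c(455,185),.046),("brk2",c(457,213),.046),("slotend",c(505,196),.046)]:
    w=ray("s0",*q,z);print(n,np.round(w,4),L(w))
print(proj("s0",ray("s0",*c(633,258),.062)+[0,0,.03])*3.33-[799,666])
E
python3 fit.py
```

```text
[ 0.4720578  -0.28892425 -0.77293188 -0.02714738] [[-3.   0. ]
 [-2.1 -1.4]
 [ 3.8  4.8]
 [ 1.3  1.1]
 [-0.8  0.3]
 [-0.1  0.6]
 [ 1.2 -3.1]
 [-0.9 -3.1]]
pin [ 0.4902 -0.19    0.067 ] [-56.1  83.5]
barTop [ 0.4072 -0.3161  0.073 ] [-27.4 -64.8]
disc [ 0.5665 -0.3936  0.062 ] [140.6  -9. ]
dot [ 0.5573 -0.3568  0.05  ] [108.4  10.9]
m1 [ 0.5374 -0.3887  0.05  ] [116.4 -25.8]
m2 [ 0.5377 -0.3704  0.05  ] [103.9 -12.5]
m4 [ 0.5764 -0.3519  0.05  ] [118.7  27.7]
line [ 0.5628 -0.3888  0.092 ] [134.7  -8.1]
brk1 [ 0.5754 -0.2582  0.046 ] [52.5 94.1]
brk2 [ 0.5522 -0.2753  0.046 ] [47.9 65.7]
slotend [ 0.586  -0.2904  0.046 ] [82.6 78.5]
[638.30967206 220.0761557 ]
```

```bash
python3 -m pendant '[[[-0.75,-2.4,1],-0.0966],[[-0.75,-2.4,1],-0.0966],[[-0.75,-2.4,1],-0.0966],[[-0.75,-2.4,1],-0.0966],[[-0.75,-2.4,1],-0.0966],[[-0.75,-2.4,1],-0.0966],[[-0.75,-2.4,1],-0.0966],[[-0.75,-2.4,1],-0.0966],[[0,0,0],0],[[0,0,0],0],[[0,0,0],0]]'; python3 - <<'E'
from h import *
snap("wrist","w1",s=1.25)
d=np.load("pics/w1.npz");R=d["T"][:3,:3];print(-R.T@d["T"][:3,3],R,d["K"])
E
```

```text
time_s: 1.02
ee_pos: [0.49, -0.1915, 0.2502]
eef_rot: [-3.141, 0.0, 0.8]
force: [-0.0, 0.4, -0.0]
grip_width: 0.0939
grip_force: 0.0
[ 0.54795173 -0.1335516   0.46412182] [[ 7.17702495e-01 -6.96349447e-01 -7.59482595e-04]
 [-6.68323561e-01 -6.89122705e-01  2.80095547e-01]
 [-1.95567756e-01 -2.00517693e-01 -9.59971826e-01]] [[351.31588849   0.         319.88840071]
 [  0.         351.31588849 195.14852744]
 [  0.           0.           1.        ]]
```

View pics/w1.png

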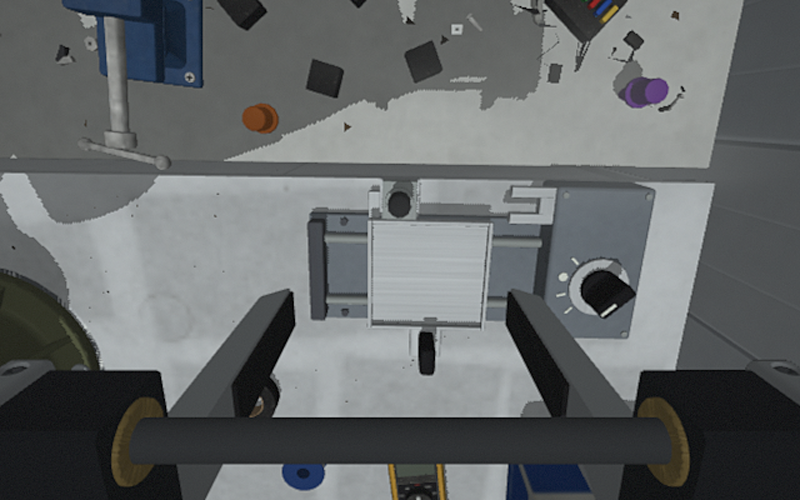

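The wrist view shows the whole tester: pin (400,203), bracket notch (530,205), push bar (427,352), selector (603,288) and dot (562,277). I'll refine the fit from this image and enlarge the selector.

```bash
python3 - <<'E'
from h import *
im=np.load("pics/w1.npz")["im"]
a=cv2.resize(im[135:275,400:530],(557,600),interpolation=cv2.INTER_CUBIC)   # 4.2857x
cv2.imwrite("pics/w1c.png",a)
E
```

```text
(no output)
```

View pics/w1c.png

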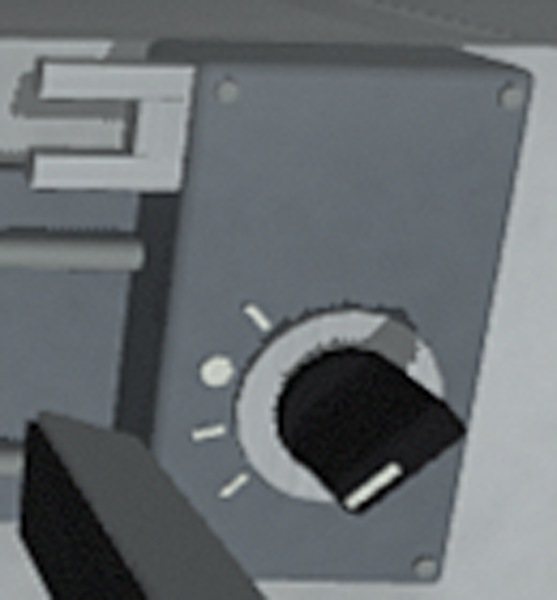

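```bash
cat > fit2.py <<'E'
from h import *
from scipy.optimize import least_squares
c=lambda x,y:(400+x/4.2857,135+y/4.2857); e=lambda x,y:(x/1.25,y/1.25)
F=[((90,100,50),c(203,68)),((185,100,50),c(530,78)),((185,-60,50),c(436,580))]
G=[((-63,60,36),e(369,221)),((63,60,36),e(492,221)),((63,-60,36),e(486,328)),((-63,-60,36),e(370,325))]
def W(p,l):
    l=np.array(l)/1e3;C,S=np.cos(p[2]),np.sin(p[2]);return np.array([p[0]+C*l[0]-S*l[1],p[1]+S*l[0]+C*l[1],l[2]])
def r(p): return np.concatenate([proj("w1",W(p,np.array(l)+(np.array([p[3]*1e3,0,0]) if i>2 else 0)))-np.array(q) for i,(l,q) in enumerate(F+G)])
if __name__=="__main__":
    s=least_squares(r,[.47,-.28,-.77,-.03]);p=s.x;print(p,np.round(r(p).reshape(-1,2),1));np.save("pose.npy",p)
    def L(w):
        d=w[:2]-p[:2];C,S=np.cos(p[2]),np.sin(p[2]);return np.round([1e3*(C*d[0]+S*d[1]),1e3*(-S*d[0]+C*d[1])],1)
    for n,q,z in[("pin",e(400,205),.067),("barTop",e(427,360),.073),("disc",c(340,405),.062),("bartop",c(408,470),.092),("dot",c(217,372),.05),("m1",c(234,485),.05),
     ("slot mouth",c(37,126),.046),("slotendtop",c(138,100),.046),("slotendbot",c(134,150),.046),
     ("cube",e(423,55),.026),("cube",e(326,74),.026)]:
        w=ray("w1",*q,z);print(n,np.round(w,4),L(w))
E
python3 fit2.py
```

```text
[ 0.47540244 -0.28775269 -0.79859705 -0.02525447] [[-1.9 -2. ]
 [ 1.8 -2.1]
 [ 0.3  2.1]
 [-0.  -1.8]
 [ 2.3  1. ]
 [-0.9  2.1]
 [-1.6  2.1]]
pin [ 0.4931 -0.1899  0.067 ] [-57.8  81. ]
barTop [ 0.4032 -0.3215  0.073 ] [-26.2 -75.2]
disc [ 0.5759 -0.3852  0.062 ] [140.   4.]
bartop [ 0.5756 -0.3943  0.092 ] [146.2  -2.5]
dot [ 0.5571 -0.3593  0.05  ] [108.3   8.6]
m1 [ 0.5384 -0.3914  0.05  ] [118.2 -27.2]
slot mouth [ 0.5667 -0.2678  0.046 ] [49.4 79.4]
slotendtop [ 0.5919 -0.2818  0.046 ] [77.  87.6]
slotendbot [ 0.582  -0.2922  0.046 ] [77.6 73.3]
cube [ 0.6006 -0.1095  0.026 ] [-40.3 214. ]
cube [ 0.5243 -0.0584  0.026 ] [-130.2  195.1]
```

```bash
python3 -m pendant '[[[0.18,0.15,-4],0],[[0,0,-4],0],[[0,0,-4],0],[[0,0,-3.5],0],[[0,0,-2.5],0],[[0,0,-1.5],0],[[0,0,-1],0],[[0,0,0],0],[[0,0,0],0]]' 0.55 20; python3 -m pendant '[[[0,0,0],0],[[0,0,0],0],[[0,0,0],0],[[0,0,0],0],[[0,0,0],0],[[0,0,0],0]]' 0 20
```

```text
time_s: 1.82
ee_pos: [0.4921, -0.1901, 0.0461]
eef_rot: [-3.142, 0.0, 0.799]
force: [-0.8, -0.3, 0.8]
grip_width: 0.0517
grip_force: 0.0
time_s: 2.32
ee_pos: [0.4918, -0.1906, 0.0459]
eef_rot: [3.141, -0.0, 0.798]
force: [0.0, -0.0, 0.0]
grip_width: 0.015
grip_force: 0.0
```

```bash
python3 -m pendant '[[[0,0,0],0],[[0,0,0],0],[[0,0,0],0]]'; python3 - <<'E'
from h import *
snap("wrist","w2",(200,80,440,260),3.33)
E
```

```text
time_s: 2.57
ee_pos: [0.4918, -0.1905, 0.0457]
eef_rot: [-3.142, 0.0, 0.798]
force: [0.1, -0.7, 0.3]
grip_width: 0.0004
grip_force: 0.0
```

View pics/w2.png

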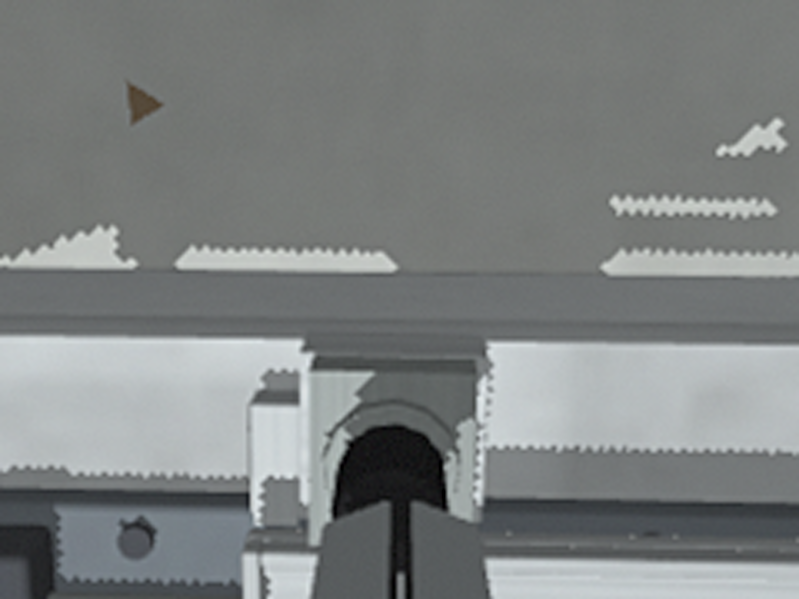

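```bash
python3 - <<'E'
from h import *
f="w2";d=np.load("pics/w2.npz");print(-d["T"][:3,:3].T@d["T"][:3,3], d["T"][2,:3])
cc=lambda p:np.round((proj(f,p)-[200,80])*3.33)
print("tcp",cc([.4918,-.1905,.0457]),"grasp",cc([.4918,-.1905,.0647]))
for z in(.067,.039,.034):print(z,cc([.4918,-.190,z]))
for q,z in[((392,428),.067),((392,405),.039),((335,500),.067),((447,500),.067),((392,402),.034)]:
    w=ray(f,200+q[0]/3.33,80+q[1]/3.33,z);print(q,np.round(w,4),np.round(w[:2]-[.4918,-.1905],4))
E
```

```text
[ 0.54972032 -0.13257011  0.25973868] [-0.19518106 -0.20072482 -0.96000724]
tcp [393. 479.] grasp [393. 517.]
0.067 [391. 520.]
0.039 [392. 466.]
0.034 [392. 457.]
(392, 428) [ 0.504  -0.1778  0.067 ] [0.0122 0.0127]
(392, 405) [ 0.5007 -0.1809  0.039 ] [0.0089 0.0096]
(335, 500) [ 0.4874 -0.1803  0.067 ] [-0.0044  0.0102]
(447, 500) [ 0.5016 -0.1941  0.067 ] [ 0.0098 -0.0036]
(392, 402) [ 0.5001 -0.1815  0.034 ] [0.0083 0.009 ]
```

```bash
python3 - <<'E'
from h import *
o=ctrl.get_obs();print(o["ee_pos"],o["qpos"])
a=-.7728;ux=np.array([np.cos(a),np.sin(a),0]);uy=np.array([-np.sin(a),np.cos(a),0])
for f,t,g in(("w1",np.array([.49,-.1915,.2502]),.047),("w2",np.array([.4918,-.1905,.0457]),.0)):
  for z in(0,.02,.04):
    for y in(-.008,.008):
      for s in(-1,1):
        q=proj(f,t+[0,0,z]+uy*y+ux*s*(g+.0));print(f,z,y,s,np.round(q*1.25 if f=="w1" else (q-[200,80])*3.33))
snap("scene","s2",(280,180,440,300),5)
E
```

```text
[ 0.49177606 -0.19050996  0.0457258 ] [-4.39045814e-01  3.90247438e-01  1.71309817e+00  2.41770190e-06
  1.03830898e+00  3.33784253e-01]
w1 0 -0.008 -1 [308. 294.]
w1 0 -0.008 1 [487. 295.]
w1 0 0.008 -1 [307. 265.]
w1 0 0.008 1 [489. 266.]
w1 0.02 -0.008 -1 [300. 310.]
w1 0.02 -0.008 1 [495. 311.]
w1 0.02 0.008 -1 [298. 279.]
w1 0.02 0.008 1 [497. 280.]
w1 0.04 -0.008 -1 [290. 330.]
w1 0.04 -0.008 1 [505. 330.]
w1 0.04 0.008 -1 [287. 296.]
w1 0.04 0.008 1 [507. 296.]
w2 0 -0.008 -1 [393. 517.]
w2 0 -0.008 1 [393. 517.]
w2 0 0.008 -1 [393. 440.]
w2 0 0.008 1 [393. 440.]
w2 0.02 -0.008 -1 [393. 560.]
w2 0.02 -0.008 1 [393. 560.]
w2 0.02 0.008 -1 [393. 477.]
w2 0.02 0.008 1 [393. 477.]
w2 0.04 -0.008 -1 [392. 612.]
w2 0.04 -0.008 1 [392. 612.]
w2 0.04 0.008 -1 [392. 522.]
w2 0.04 0.008 1 [392. 522.]
```

View pics/s2.png

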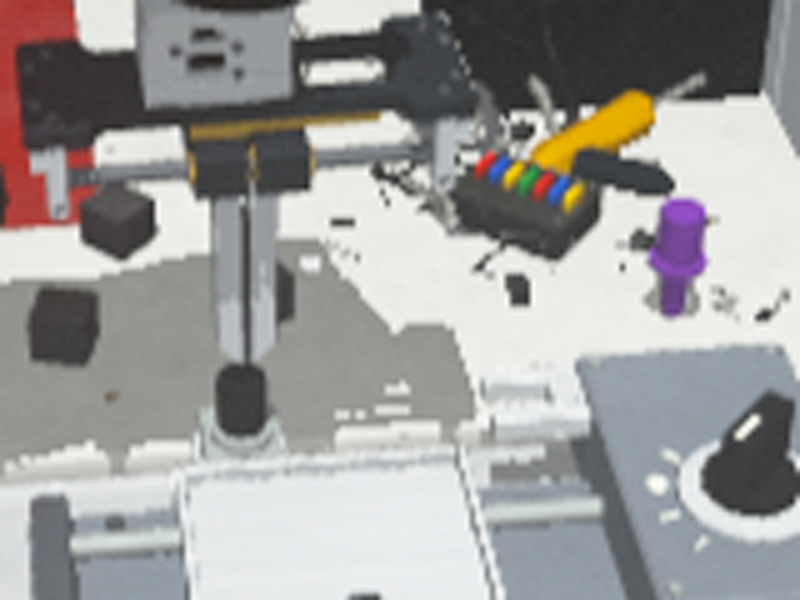

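```bash
python3 - <<'E'
from h import *
for z in(.0457,.055,.065,.07,.075,.08,.085):print(z,np.round((proj("s2",[.4918,-.1905,z])-[280,180])*5), np.round((proj("s2",[.492,-.190,z])-[280,180])*5))
E
```

```text
0.0457 [245. 413.] [245. 413.]
0.055 [245. 397.] [244. 396.]
0.065 [245. 378.] [244. 378.]
0.07 [245. 369.] [244. 369.]
0.075 [245. 360.] [244. 360.]
0.08 [244. 351.] [244. 350.]
0.085 [244. 342.] [244. 341.]
```

Two cameras agree that the real fingertips sit about 30 mm above the reported TCP. The fingers closed on air just over the pin, and the pin is untouched. I'll open, go 29 mm lower and grip again.

```bash
python3 -m pendant '[[[0,0,1],0],[[0,0,0],0],[[0,0,0],0],[[0,0,0],0],[[0,0,0],0],[[0,0,0],0],[[0,0,0],0],[[0,0,-1],0],[[0,0,-1],0],[[0,0,-1],0],[[0,0,-0.9],0],[[0,0,0],0]]' 0.55 20; python3 -m pendant '[[[0,0,0],0],[[0,0,0],0],[[0,0,0],0],[[0,0,0],0],[[0,0,0],0],[[0,0,0],0]]' 0 20
```

```text
time_s: 3.67
ee_pos: [0.4906, -0.19, 0.0142]
eef_rot: [-3.138, 0.001, 0.798]
force: [-0.5, 0.6, 0.3]
grip_width: 0.0518
grip_force: 0.0
time_s: 4.17
ee_pos: [0.4919, -0.1905, 0.017]
eef_rot: [3.141, -0.0, 0.798]
force: [-0.7, 0.3, 2.6]
grip_width: 0.0211
grip_force: 20.0
```

```bash
python3 -m pendant '[[[0,0,1],0],[[0,0,1.5],0],[[0,0,2],0],[[0,0,2],0],[[1.47,-1.5,0],0],[[1.46,-1.5,0],0],[[1.46,-1.5,0],0],[[1.46,-1.5,0],0],[[1.46,-1.5,0],0],[[1.46,-1.5,0],0],[[0,0,-0.5],0],[[0,0,0],0],[[0,0,0],0],[[0,0,0],0]]'; python3 - <<'E'
from h import *
snap("wrist","w3"); snap("scene","s3")
a=np.load("pics/w3.npz")["im"][110:230,230:410];b=np.load("pics/s3.npz")["im"][200:320,330:450]
cv2.imwrite("pics/n3.png",np.hstack([cv2.resize(a,(480,320),interpolation=2),cv2.resize(b,(320,320),interpolation=2)]))
E
```

```text
time_s: 5.33
ee_pos: [0.5791, -0.2799, 0.0772]
eef_rot: [-3.141, -0.0, 0.798]
force: [0.3, 0.7, -1.3]
grip_width: 0.0219
grip_force: 20.0
```

View pics/n3.png

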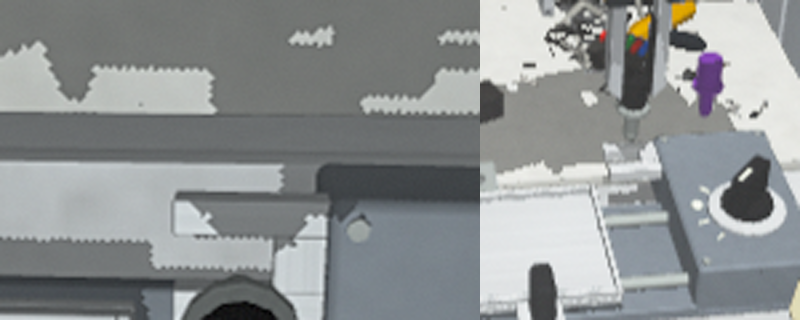

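```bash
python3 - <<'E'
from h import *
t=ctrl.get_obs()["ee_pos"]
a=-.785;ux=np.array([np.cos(a),np.sin(a)]);uy=np.array([-np.sin(a),np.cos(a)])
L=lambda w:np.round(1e3*np.array([(w[:2]-t[:2])@ux,(w[:2]-t[:2])@uy]),1)
c=lambda x,y:(230+x*.375,110+y*.375)
for n,q,z in[("inner edge y=8",c(240,237),.046),("outer y=18",c(240,193),.046),("mouth x=-20",c(173,215),.046),("box front x=22",c(328,250),.05),("slotend x=8",c(275,255),.046),("collar far",c(240,276),t[2]+.022),("collar L",c(184,312),t[2]+.022),("collar R",c(296,312),t[2]+.022)]:
    print(n,L(ray("w3",*q,z)))
d=lambda x,y:(330+(x-480)*.375,200+y*.375)
print("shank tip",L(ray("s3",*d(630,140),t[2]-.013)))
for n,q in[("outer far corner",d(609,148)),("mouth near corner",d(605,182))]:print(n,L(ray("s3",*q,.046)))
E
```

```text
inner edge y=8 [0.8 7.6]
outer y=18 [ 0.7 20. ]
mouth x=-20 [-17.4  13.6]
box front x=22 [24.6  5.4]
slotend x=8 [10.5  2.5]
collar far [ 0.7 14.9]
collar L [-11.4   6.4]
collar R [13.1  6.7]
shank tip [-0.8 -1.8]
outer far corner [-14.5  12.4]
mouth near corner [-26.  -29.7]
```

```bash
python3 -m pendant '[[[0,0,-0.6],0],[[0,0,-0.6],0],[[0,0,-0.6],0],[[0,0,-0.6],0],[[0,0,-0.4],0],[[0,0,-0.2],0],[[0,0,0],0]]'; python3 -m pendant '[[[0.1,-0.1,-0.6],0],[[0,0,-0.6],0],[[0,0,-0.4],0],[[0,0,-0.1],0],[[0,0,0],0],[[0,0,0],0]]'
```

```text
time_s: 6.02
ee_pos: [0.5792, -0.2804, 0.046]
eef_rot: [-3.141, 0.0, 0.798]
force: [0.2, -0.5, -1.2]
grip_width: 0.0214
grip_force: 20.0
time_s: 6.52
ee_pos: [0.5805, -0.2815, 0.0297]
eef_rot: [-3.142, 0.0, 0.798]
force: [0.1, -0.4, -0.7]
grip_width: 0.0211
grip_force: 20.0
```

```bash
python3 -m pendant '[[[0,0,-0.1],0],[[0,0,0],0],[[0,0,0],0]]'; python3 -m pendant '[[[0,0,0],0],[[0,0,0],0],[[0,0,0],0],[[0,0,0],0],[[0,0,0],0],[[0,0,2],0],[[0,0,3],0],[[0,0,3],0],[[0,0,3],0],[[-3,-0.6,2],0],[[-3,-0.6,0],0],[[-3,-0.6,0],0],[[-3,-0.6,0],0],[[-3,-0.6,0],0],[[-2.5,-0.75,0],0],[[0,0,0],0],[[0,0,0],0],[[0,0,0],0]]' 0.55; python3 - <<'E'
from h import *
snap("wrist","w4"); snap("scene","s4")
a=np.load("pics/w4.npz")["im"];b=np.load("pics/s4.npz")["im"][170:330,240:480]
cv2.imwrite("pics/n4.png",np.vstack([a[:320],np.pad(cv2.resize(b,(400,267),interpolation=2),((0,0),(0,240),(0,0)))]))
E
```

```text
time_s: 6.77
ee_pos: [0.5807, -0.2816, 0.0291]
eef_rot: [3.141, -0.0, 0.798]
force: [-1.0, 0.3, 3.5]
grip_width: 0.0216
grip_force: 20.0
time_s: 8.27
ee_pos: [0.406, -0.319, 0.1589]
eef_rot: [3.141, -0.0, 0.798]
force: [1.4, -0.6, -0.2]
grip_width: 0.0521
grip_force: 0.0
```

View pics/n4.png

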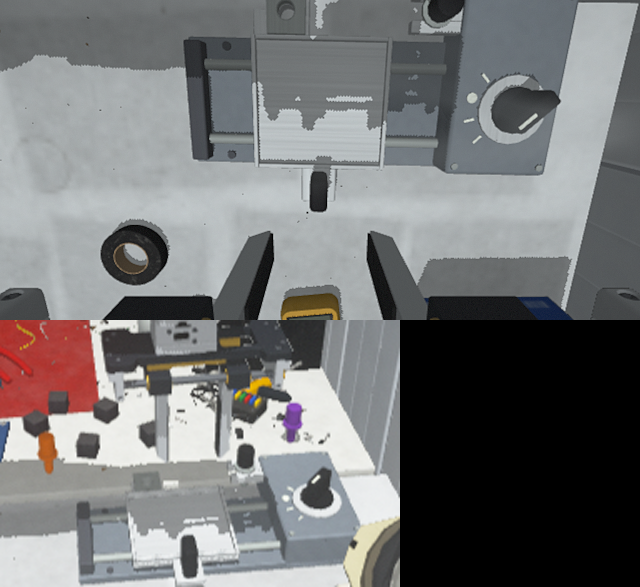

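The pin stands parked in the bracket at (440,8), the bore at (285,10) is empty, and the push bar is at (319,192).

```bash
python3 - <<'E'
from h import *
for v in(177,194.5,212):print(np.round(ray("w4",319,v,.073),4))
q=[ray("w4",*x,.036) for x in((253,38),(391,38),(386,166),(256,166))];print(np.round(q,4),np.mean(q,0))
for i in range(4):
    d=q[(i+1)%4]-q[i];print(np.hypot(*d[:2]),np.arctan2(d[1],d[0]))
e=[ray("w4",*x,.05) for x in((464,0),(438,170),(546,175),(578,0))];print(np.round(e,4))
for n,u,v,z in(("disc",514,108,.062),("dot",472,98,.05),("m1",475,139,.05),("barA",521,130,.092),("barB",560,98,.092)):print(n,np.round(ray("w4",u,v,z),4))
print(ctrl.get_obs()["ee_pos"])
E
```

```text
[ 0.414  -0.3114  0.073 ]
[ 0.4028 -0.3228  0.073 ]
[ 0.3914 -0.3346  0.073 ]
[[ 0.4541 -0.1867  0.036 ]
 [ 0.5415 -0.2718  0.036 ]
 [ 0.4624 -0.3554  0.036 ]
 [ 0.3715 -0.2669  0.036 ]] [ 0.45735024 -0.27017732  0.036     ]
0.121968544436188 -0.7720217967841511
0.11508161567453648 -2.3286715931189286
0.12681026101801088 2.3693213478302226
0.11508334197220575 0.7708453862716779
[[ 0.6003 -0.2915  0.05  ]
 [ 0.4948 -0.3884  0.05  ]
 [ 0.5647 -0.4631  0.05  ]
 [ 0.6677 -0.3571  0.05  ]]
disc [ 0.5748 -0.3867  0.062 ]
dot [ 0.5575 -0.3585  0.05  ]
m1 [ 0.5374 -0.3894  0.05  ]
barA [ 0.5582 -0.3924  0.092 ]
barB [ 0.5939 -0.3932  0.092 ]
[ 0.40624747 -0.31874409  0.15863351]
```

```bash
python3 -m pendant '[[[-0.1,-0.1,-3],0],[[0,0,-3],0],[[0,0,-3],0],[[0,0,-2.5],0],[[0,0,-1.5],0],[[0,0,-1],0],[[0,0,-0.2],0],[[0,0,0],0]]'; python3 -m pendant '[[[0,0,0],0],[[0,0,0],0],[[0,0,0],0],[[0,0,0],0],[[0,0,0],0],[[0,0,0],0],[[0,0,0],0]]' 0 25;  python3 -m pendant '[[[-0.4,0.39,0],0],[[-0.6,0.58,0],0],[[-0.6,0.58,0],0],[[-0.6,0.58,0],0],[[-0.5,0.49,0],0],[[-0.35,0.34,0],0],[[0,0,0],0],[[0,0,0],0]]'
```

```text
time_s: 9.03
ee_pos: [0.4049, -0.3198, 0.0166]
eef_rot: [-3.141, -0.0, 0.799]
force: [0.6, 1.4, -0.0]
grip_width: 0.0518
grip_force: 0.0
time_s: 9.62
ee_pos: [0.4045, -0.32, 0.017]
eef_rot: [3.141, -0.0, 0.798]
force: [-0.7, 0.8, 2.7]
grip_width: 0.016
grip_force: 25.0
time_s: 10.28
ee_pos: [0.3739, -0.2889, 0.017]
eef_rot: [-3.141, -0.002, 0.798]
force: [4.9, 8.8, 4.1]
grip_width: 0.0159
grip_force: 25.0
```

```bash
python3 -m pendant '[[[-0.15,0.17,0],0],[[0,0,0],0],[[0,0,0],0]]'; python3 -m pendant '[[[-0.1,0.12,0],0],[[0,0,0],0],[[0,0,0],0]]'
```

```text
time_s: 10.53
ee_pos: [0.3725, -0.2875, 0.017]
eef_rot: [-3.142, -0.001, 0.798]
force: [5.3, 6.9, 4.9]
grip_width: 0.0161
grip_force: 25.0
time_s: 10.78
ee_pos: [0.3723, -0.2873, 0.017]
eef_rot: [3.139, -0.001, 0.798]
force: [10.4, -0.1, -3.6]
grip_width: 0.0161
grip_force: 25.0
```

The carriage is at the stop (45.9 mm travelled). I'll release, lift, and view the cubes from the wrist.

```bash
python3 -m pendant '[[[0,0,0],0],[[0,0,0],0],[[0,0,0],0],[[0,0,0],0],[[0,0,0],0],[[0,0,3],0],[[0,0,4],0],[[0,0,4],0],[[0,0,4],0],[[1,2,4],0],[[2,3,1],0],[[2,3,0],0],[[2,3,0],0],[[2,3,0],0],[[1.5,3,0],0],[[0,1.5,0],0],[[0,0,0],0],[[0,0,0],0],[[0,0,0],0],[[0,0,0],0]]' 0.6
cat > cubes.py <<'E'
from h import *
import sys
from scipy.optimize import minimize
def mask(f):
    im=np.load(f"pics/{f}.npz")["im"].astype(int); return ((im.max(2)<75)&(im.max(2)-im.min(2)<22)).astype(np.uint8)
def hull(f,p,zb=0.,h=.026,shape=(400,640)):
    C,S=np.cos(p[2]),np.sin(p[2]);P=[]
    for z in(zb,zb+h):
        for a in(-.014,.014):
            for b in(-.014,.014):P.append(proj(f,[p[0]+C*a-S*b,p[1]+S*a+C*b,z]))
    m=np.zeros(shape,np.uint8);cv2.fillConvexPoly(m,cv2.convexHull(np.round(np.array(P)*16).astype(np.int32)),1,cv2.LINE_8,4);return m
def fit(f,x,y,m,r=.015,zb=0.):
    def iou(p):
        h=hull(f,p,zb);big=hull(f,p,zb)  
        k=cv2.dilate(h,np.ones((9,9),np.uint8)); return -(h&m).sum()/max(1,((h|m)&k).sum())
    best=None
    for dx in np.arange(-r,r+1e-6,.005):
        for dy in np.arange(-r,r+1e-6,.005):
            for w in(0,.4,.8,1.2):
                v=iou([x+dx,y+dy,w])
                if best is None or v<best[0]:best=(v,[x+dx,y+dy,w])
    s=minimize(iou,best[1],method="Nelder-Mead",options=dict(initial_simplex=np.array(best[1])+np.array([[0,0,0],[.004,0,0],[0,.004,0],[0,0,.3]])))
    return s.x,-s.fun
if __name__=="__main__":
    n=sys.argv[1];snap("wrist",n);m=mask(n);cv2.imwrite(f"pics/{n}_m.png",m*255)
    o=ctrl.get_obs();t=o["ee_pos"];yw=o["eef_rot"][2];print(o["time_s"],t,yw)
    for a in sys.argv[2:]:
        x,y=map(float,a.split(","));p,s=fit(n,x,y,m)
        d=(p[2]-yw+np.pi/4)%(np.pi/2)-np.pi/4
        print(np.round(p,4),"iou %.2f"%s,"dcm",np.round((p[:2]-t[:2])*100,2),"turn %.3f"%d)
E
python3 cubes.py c1 .598,-.111 .601,-.024 .521,-.056 .574,.051 .512,.038
```

```text
time_s: 12.45
ee_pos: [0.4753, -0.1053, 0.2131]
eef_rot: [3.141, 0.0, 0.797]
force: [0.3, 0.2, 0.3]
grip_width: 0.0566
grip_force: 0.0
12.5 [ 0.47535988 -0.10531165  0.21314132] 0.7965494634681118
[ 0.6095 -0.1152  0.1526] iou -17112007489526486.00 dcm [13.41 -0.99] turn -0.644
[ 0.6083 -0.0145 -0.0747] iou -14663548548258786.00 dcm [13.29  9.08] turn 0.700
[ 0.5252 -0.0448  0.0802] iou -19666038458112528.00 dcm [4.99 6.05] turn -0.716
[0.579 0.066 0.8  ] iou -0.00 dcm [10.36 17.13] turn 0.003
[0.5051 0.0512 1.2327] iou -14617071373779360.00 dcm [ 2.97 15.65] turn 0.436cubes.py:15: RuntimeWarning: overflow encountered in scalar negative
  k=cv2.dilate(h,np.ones((9,9),np.uint8)); return -(h&m).sum()/max(1,((h|m)&k).sum())
```

```bash
python3 - <<'E'
from h import *
from cubes import *
im=np.load("pics/c1.npz")["im"];m=mask("c1")
cv2.imwrite("pics/c1v.png",np.hstack([im[:250,60:460],cv2.cvtColor(m[:250,60:460]*255,cv2.COLOR_GRAY2BGR)]))
E
```

```text
(no output)
```

View pics/c1v.png

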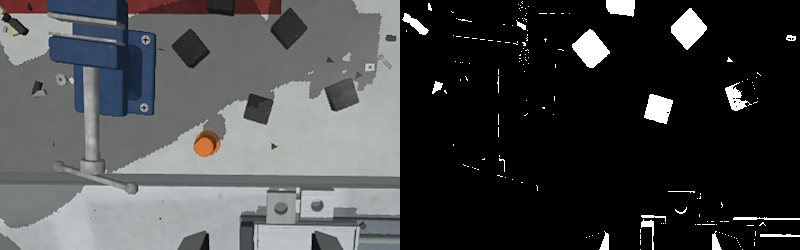

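The wrist view shows four cubes whole (190,48), (288,28), (257,108), (342,95) and the fifth at the top edge (220,5). The mask works; I'll fix the unsigned bug and raise the threshold.

```bash
sed -i 's/return -(h&m).sum()/return -float((h\&m).sum())/; s/max(2)<75/max(2)<90/' cubes.py; sed -i 's/zb=0.):/zb=0.):/; s/n=sys.argv\[1\];snap("wrist",n);/n=sys.argv[1];snap("wrist",n) if n!="c1" else 0;/' cubes.py
python3 cubes.py c1 .598,-.111 .601,-.024 .521,-.056 .574,.051 .512,.038
python3 -c "
from h import *
print(ray('c1',60+206,143,.03))"
```

```text
12.5 [ 0.47535988 -0.10531165  0.21314132] 0.7965494634681118
[ 0.5976 -0.1134  1.1485] iou 0.84 dcm [12.23 -0.81] turn 0.352
[ 0.601  -0.0214  0.0072] iou 0.96 dcm [12.57  8.39] turn 0.781
[ 0.5199 -0.0581  0.5382] iou 0.90 dcm [4.46 4.73] turn -0.258
[0.5718 0.0501 0.7352] iou 0.91 dcm [ 9.64 15.54] turn -0.061
[ 0.5115  0.0378 -0.1084] iou 0.96 dcm [ 3.61 14.31] turn 0.666
[ 0.45178802 -0.0440693   0.03      ]
```

```bash
python3 -m pendant '[[[1.5,1.6,-2],-0.086],[[1.5,1.6,-3],-0.086],[[1.46,1.53,-3],-0.086],[[0,0,-4],0],[[0,0,-4],0],[[0,0,-3],0],[[0,0,-2],0],[[0,0,-1],0],[[0,0,-0.8],0],[[0,0,-0.6],0],[[0,0,0],0],[[0,0,0],0]]' 0.6 20; python3 -m pendant '[[[0,0,0],0],[[0,0,0],0],[[0,0,0],0],[[0,0,0],0],[[0,0,0],0],[[0,0,0],0],[[0,0,0],0],[[0,0,0],0]]' 0 15
```

```text
time_s: 13.5
ee_pos: [0.5207, -0.0573, -0.02]
eef_rot: [3.141, -0.001, 0.54]
force: [0.8, -1.0, 0.1]
grip_width: 0.0565
grip_force: 0.0
time_s: 14.17
ee_pos: [0.5203, -0.057, -0.0206]
eef_rot: [3.141, -0.0, 0.54]
force: [-1.2, 0.1, 5.2]
grip_width: 0.0275
grip_force: 14.9
```

```bash
python3 -m pendant '[[[0,0,2],0],[[0,0,3],0],[[0,0,3],0],[[-0.5,-1,2],0.043],[[-1.5,-2.25,0],0.043],[[-1.5,-2.25,0],0.043],[[-1.5,-2.25,0],0.043],[[-1.5,-2.25,0],0.043],[[-1.5,-2.25,0],0.043],[[-0.95,-1.25,0],0],[[0,0,-2],0],[[0,0,0],0],[[0,0,0],0]]'; python3 - <<'E'
from h import *
snap("wrist","p1"); snap("scene","q1")
a=np.load("pics/p1.npz")["im"][60:260,160:480];b=np.load("pics/q1.npz")["im"][220:340,280:400]
cv2.imwrite("pics/p1v.png",np.hstack([cv2.resize(a,(480,300),interpolation=2),cv2.resize(b,(300,300),interpolation=2)]))
E
```

```text
time_s: 15.25
ee_pos: [0.4302, -0.1917, 0.0587]
eef_rot: [-3.14, 0.0, 0.798]
force: [-0.1, 1.4, 0.2]
grip_width: 0.0278
grip_force: 14.9
```

View pics/p1v.png

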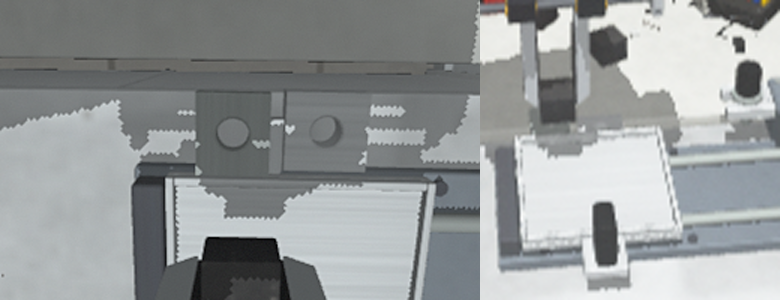

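```bash
python3 - <<'E'
from h import *
C=np.array([.4254,-.2373]);a=-.778;ux=np.array([np.cos(a),np.sin(a)]);uy=np.array([-ux[1],ux[0]])
L=lambda w:np.round(1e3*np.array([(w[:2]-C)@ux,(w[:2]-C)@uy]),1)
for q in((167,178),(437,178)):print("w",L(ray("p1",160+q[0]/1.5,60+q[1]/1.5,.036)))
for q in((518,137),(668,125),(682,238),(527,247)):print("s",L(ray("q1",280+(q[0]-480)/2.5,220+q[1]/2.5,.036)))
t=ctrl.get_obs()["ee_pos"];print("tcp",L(t))
E
```

```text
w [-61.2  60.4]
w [63.3 61.2]
s [-60.9  60.6]
s [68.8 59.8]
s [ 57.7 -73.3]
s [-62.  -67.9]
tcp [-27.9  36.4]
```

```bash
python3 -m pendant '[[[0,0,-2],0],[[0,0,-1.5],0],[[0,0,-1],0],[[0,0,-0.4],0],[[0,0,-0.15],0],[[0,0,0],0],[[0,0,0],0]]'; python3 -m pendant '[[[0,0,0],0],[[0,0,0],0],[[0,0,0],0],[[0,0,0],0],[[0,0,2],0],[[0,0,3],0],[[0,0,3],0]]' 0.42; python3 -m pendant '[[[1,2,4],0],[[2,3,4],0],[[2,3,2],0],[[0,1,0],0],[[0,0,0],0],[[0,0,0],0],[[0,0,0],0]]' 0.6; python3 cubes.py c2 .598,-.113 .601,-.021 .572,.050 .512,.038
```

```text
time_s: 15.93
ee_pos: [0.4311, -0.1921, 0.0093]
eef_rot: [3.141, -0.0, 0.798]
force: [-0.1, 0.0, -1.1]
grip_width: 0.0279
grip_force: 14.9
time_s: 16.52
ee_pos: [0.4301, -0.1917, 0.0893]
eef_rot: [-3.14, 0.0, 0.798]
force: [-0.2, 0.1, 0.3]
grip_width: 0.0395
grip_force: 0.0
time_s: 17.1
ee_pos: [0.4744, -0.1112, 0.1749]
eef_rot: [-3.14, 0.001, 0.798]
force: [-0.2, -1.0, -0.3]
grip_width: 0.0565
grip_force: 0.0
17.15 [ 0.47443887 -0.11140991  0.17495701] 0.7969885759487121
[ 0.5973 -0.1129  1.1293] iou 0.87 dcm [12.29 -0.15] turn 0.332
[ 0.6013 -0.0212 -0.0042] iou 0.96 dcm [12.69  9.02] turn 0.770
[0.557 0.065 0.8  ] iou 0.79 dcm [ 8.26 17.64] turn 0.003
[ 0.5113  0.0381 -0.075 ] iou 0.95 dcm [ 3.69 14.95] turn 0.699
```

```bash
python3 -m pendant '[[[3.1,0,-1],0.085],[[3.1,-0.05,-1],0.085],[[3.1,-0.05,-1],0.085],[[3,-0.05,-1.5],0.085],[[0,0,-4],0],[[0,0,-4],0],[[0,0,-3],0],[[0,0,-2],0],[[0,0,-1],0],[[0,0,-0.6],0],[[0,0,-0.4],0],[[0,0,0],0],[[0,0,0],0]]'; python3 -m pendant '[[[0,0,0],0],[[0,0,0],0],[[0,0,0],0],[[0,0,0],0],[[0,0,0],0],[[0,0,0],0],[[0,0,0],0],[[0,0,0],0]]' 0 15
```

```text
time_s: 18.23
ee_pos: [0.5988, -0.1125, -0.0179]
eef_rot: [3.14, -0.0, 1.138]
force: [-0.2, -0.0, -0.2]
grip_width: 0.0565
grip_force: 0.0
time_s: 18.9
ee_pos: [0.5984, -0.1121, -0.0188]
eef_rot: [3.141, -0.0, 1.138]
force: [-0.8, 0.7, 4.2]
grip_width: 0.0284
grip_force: 15.0
```

```bash
python3 -m pendant '[[[0,0,2],0],[[0,0,3],0],[[0,0,3],0],[[-1.3,-0.55,2],0],[[-3,-1.67,0],-0.057],[[-3,-1.67,0],-0.057],[[-3,-1.67,0],-0.057],[[-3,-1.67,0],-0.057],[[-3,-1.67,0],-0.056],[[-3,-1.65,0],-0.056],[[0,0,-2],0],[[0,0,-2],0],[[0,0,-1.5],0],[[0,0,-1],0],[[0,0,-0.4],0],[[0,0,-0.25],0],[[0,0,0],0],[[0,0,0],0]]'
```

```text
time_s: 20.4
ee_pos: [0.4057, -0.2178, 0.01]
eef_rot: [3.141, -0.0, 0.798]
force: [0.2, 0.4, -0.8]
grip_width: 0.0281
grip_force: 15.0
```

```bash
python3 -m pendant '[[[0,0,-0.05],0],[[0,0,0],0],[[0,0,0],0],[[0,0,0],0],[[0,0,0],0],[[0,0,2],0],[[0,0,3],0],[[0,0,3],0]]' 0.42; python3 -m pendant '[[[2,3,4],0],[[3,3,3],0],[[3,3,1],0],[[1,3,0],0],[[0,2,0],0],[[0,0,0],0],[[0,0,0],0],[[0,0,0],0]]' 0.6; python3 cubes.py c3 .601,-.021 .572,.050 .512,.038
```

```text
time_s: 21.07
ee_pos: [0.4047, -0.2173, 0.0896]
eef_rot: [-3.14, 0.0, 0.798]
force: [-0.1, 0.3, 0.4]
grip_width: 0.0398
grip_force: 0.0
time_s: 21.73
ee_pos: [0.4833, -0.0922, 0.1535]
eef_rot: [3.142, 0.0, 0.798]
force: [0.0, -0.0, 0.1]
grip_width: 0.0562
grip_force: 0.0
21.7833 [ 0.48330606 -0.09250577  0.15349676] 0.7971683769400633
[ 0.6011 -0.0218  0.0253] iou 0.95 dcm [11.78  7.07] turn -0.772
[0.5717 0.0502 0.6836] iou 0.93 dcm [ 8.84 14.27] turn -0.114
[ 0.5113  0.0382 -0.0848] iou 0.95 dcm [ 2.8  13.07] turn 0.689
```

```bash
python3 -m pendant '[[[1.7,1,0],0.111],[[1.7,1,0],0.111],[[1.7,1,0],0.111],[[1.7,1,0],0.111],[[1.7,1,-1],0.111],[[1.7,1,-1],0.111],[[1.58,1.1,-2],0.112],[[0,0,-4],0],[[0,0,-4],0],[[0,0,-3],0],[[0,0,-1.4],0],[[0,0,-0.6],0],[[0,0,-0.5],0],[[0,0,0],0],[[0,0,0],0]]'; python3 -m pendant '[[[0,0,0],0],[[0,0,0],0],[[0,0,0],0],[[0,0,0],0],[[0,0,0],0],[[0,0,0],0],[[0,0,0],0],[[0,0,0],0]]' 0 15
```

```text
time_s: 23.03
ee_pos: [0.6019, -0.0211, -0.0204]
eef_rot: [3.14, 0.0, 1.575]
force: [0.3, -0.2, -0.2]
grip_width: 0.0564
grip_force: 0.0
time_s: 23.7
ee_pos: [0.6014, -0.0207, -0.0212]
eef_rot: [3.141, 0.0, 1.576]
force: [-1.8, 1.4, 4.9]
grip_width: 0.0282
grip_force: 15.0
```

```bash
python3 -m pendant '[[[0,0,2],0],[[0,0,3],0],[[0,0,3],0],[[0,0,2],0],[[-2.76,-2.78,0],-0.0973],[[-2.76,-2.78,0],-0.0973],[[-2.76,-2.78,0],-0.0973],[[-2.76,-2.78,0],-0.0973],[[-2.76,-2.78,0],-0.0973],[[-2.76,-2.78,0],-0.0973],[[-2.76,-2.78,0],-0.0973],[[-2.78,-2.79,0],-0.0973],[[0,0,-2],0],[[0,0,-2],0],[[0,0,-1.5],0],[[0,0,-1],0],[[0,0,-0.4],0],[[0,0,-0.2],0],[[0,0,0],0],[[0,0,0],0]]'
```

```text
time_s: 25.37
ee_pos: [0.3807, -0.2433, 0.0081]
eef_rot: [3.141, -0.0, 0.798]
force: [-0.0, 0.5, -0.9]
grip_width: 0.0276
grip_force: 15.0
```

```bash
python3 -m pendant '[[[0,0,-0.07],0],[[0,0,0],0],[[0,0,0],0],[[0,0,0],0],[[0,0,0],0],[[0,0,2],0],[[0,0,3],0],[[0,0,3],0]]' 0.42; python3 -m pendant '[[[2,3,4],0],[[3,3.5,3],0],[[3,3.5,1],0],[[2,3.5,0],0],[[0,2,0],0],[[0,1,0],0],[[0,0,0],0],[[0,0,0],0],[[0,0,0],0]]' 0.6; python3 cubes.py c4 .572,.050 .512,.038
```

```text
time_s: 26.03
ee_pos: [0.3797, -0.2428, 0.0875]
eef_rot: [-3.14, 0.0, 0.798]
force: [-0.8, 0.2, -0.4]
grip_width: 0.0397
grip_force: 0.0
time_s: 26.78
ee_pos: [0.4647, -0.0987, 0.1493]
eef_rot: [3.142, 0.0, 0.796]
force: [0.2, 0.3, 0.1]
grip_width: 0.0565
grip_force: 0.0
26.8333 [ 0.46468592 -0.09875772  0.14930319] 0.7961155000301088
[0.5827 0.0349 0.4104] iou 0.02 dcm [11.8  13.36] turn -0.386
[ 0.5115  0.0379 -0.0823] iou 0.96 dcm [ 4.68 13.66] turn 0.692
```

```bash
python3 -m pendant '[[[2,3,0],0],[[2,3,0],0],[[0,1,0],0],[[0,0,0],0],[[0,0,0],0],[[0,0,0],0]]'; python3 cubes.py c5 .572,.050 .512,.038
```

```text
time_s: 27.33
ee_pos: [0.5046, -0.0288, 0.1493]
eef_rot: [-3.142, 0.0, 0.796]
force: [0.3, 0.2, 0.3]
grip_width: 0.0564
grip_force: 0.0
27.3833 [ 0.50462458 -0.02881354  0.1493709 ] 0.7961769020952603
[0.5711 0.0499 0.6997] iou 0.93 dcm [6.65 7.87] turn -0.096
[ 0.5108  0.0383 -0.0892] iou 0.94 dcm [0.62 6.71] turn 0.685
```

```bash
python3 -m pendant '[[[2.3,2.7,0],-0.03],[[2.3,2.7,-1],-0.03],[[2.1,2.47,-2],-0.03],[[0,0,-4],0],[[0,0,-4],0],[[0,0,-3],0],[[0,0,-1.7],0],[[0,0,-0.7],0],[[0,0,-0.5],0],[[0,0,0],0],[[0,0,0],0]]'; python3 -m pendant '[[[0,0,0],0],[[0,0,0],0],[[0,0,0],0],[[0,0,0],0],[[0,0,0],0],[[0,0,0],0],[[0,0,0],0],[[0,0,0],0]]' 0 15
```

```text
time_s: 28.3
ee_pos: [0.5727, 0.0508, -0.0184]
eef_rot: [3.14, -0.001, 0.707]
force: [0.2, 0.1, 0.4]
grip_width: 0.0566
grip_force: 0.0
time_s: 28.97
ee_pos: [0.5721, 0.0512, -0.0194]
eef_rot: [3.141, -0.0, 0.708]
force: [-0.8, 0.5, 5.7]
grip_width: 0.0279
grip_force: 14.9
```

```bash
python3 -m pendant '[[[0,0,2],0],[[0,0,3],0],[[0,0,3],0],[[0,0,2],0],[[-1.27,-3.53,0],0.0113],[[-1.27,-3.53,0],0.0113],[[-1.27,-3.53,0],0.0113],[[-1.27,-3.53,0],0.0113],[[-1.27,-3.53,0],0.0113],[[-1.27,-3.53,0],0.0113],[[-1.27,-3.53,0],0.0113],[[-1.26,-3.55,0],0.0113],[[0,0,-2],0],[[0,0,-2],0],[[0,0,-1.5],0],[[0,0,-1],0],[[0,0,-0.4],0],[[0,0,-0.2],0],[[0,0,0],0],[[0,0,0],0]]'
```

```text
time_s: 30.63
ee_pos: [0.4709, -0.2315, 0.01]
eef_rot: [3.14, -0.0, 0.798]
force: [-0.3, -0.2, -0.6]
grip_width: 0.0282
grip_force: 14.9
```

```bash
python3 -m pendant '[[[0,0,-0.08],0],[[0,0,0],0],[[0,0,0],0],[[0,0,0],0],[[0,0,0],0],[[0,0,2],0],[[0,0,3],0],[[0,0,3],0]]' 0.42; python3 -m pendant '[[[0,3.5,4],0],[[0,3.5,2],0],[[0,3.5,0],0],[[0,3.5,0],0],[[0.5,3.5,0],0],[[0,0,0],0],[[0,0,0],0],[[0,0,0],0]]' 0.6; python3 cubes.py c6 .511,.038
```

```text
time_s: 31.3
ee_pos: [0.4699, -0.2311, 0.0891]
eef_rot: [-3.14, 0.0, 0.798]
force: [0.2, -0.1, 0.2]
grip_width: 0.0395
grip_force: 0.0
time_s: 31.97
ee_pos: [0.4755, -0.0644, 0.1399]
eef_rot: [3.141, 0.0, 0.798]
force: [0.2, 0.5, -0.2]
grip_width: 0.0563
grip_force: 0.0
32.0167 [ 0.47542217 -0.06480866  0.13983506] 0.7973450801838209
[ 0.5114  0.0378 -0.1159] iou 0.95 dcm [ 3.6  10.26] turn 0.658
```

```bash
python3 - <<'E'
from h import *
im=np.load("pics/c6.npz")["im"].astype(int); blue=(im[:,:,0]-im[:,:,2]>40)
ys,xs=np.nonzero(blue)
for z in(0,.015,.05):
    P=np.array([ray("c6",u,v,z)[:2] for u,v in zip(xs,ys)]);q=P-[.5112,.038]
    for a in(-.1,):
        l=q@[np.cos(a),np.sin(a)];w=q@[-np.sin(a),np.cos(a)]
        print(z,"x-strip",l[(abs(w)<.010)&(l<0)&(l>-.15)].max(initial=-9),"y-strip",w[(abs(l)<.010)&(w>0)&(w<.15)].min(initial=9))
E
```

```text
0 x-strip -0.052711147444851295 y-strip 9.0
0.015 x-strip -0.047395879644477716 y-strip 9.0
0.05 x-strip -0.0336601494818013 y-strip 9.0
```

```bash
python3 -m pendant '[[[0.65,1.7,0],0.114],[[0.65,1.7,0],0.114],[[0.65,1.7,0],0.114],[[0.65,1.7,0],0.114],[[0.65,1.7,0],0.114],[[0.5,1.76,0],0.115],[[0,0,-3],0],[[0,0,-3],0],[[0,0,-3],0],[[0,0,-2],0],[[0,0,0],0]]' 0.45;  python3 -m pendant '[[[0,0,-1.5],0],[[0,0,-1.5],0],[[0,0,-1.2],0],[[0,0,-0.7],0],[[0,0,0],0],[[0,0,0],0]]'; python3 -m pendant '[[[0,0,0],0],[[0,0,0],0],[[0,0,0],0],[[0,0,0],0],[[0,0,0],0],[[0,0,0],0],[[0,0,0],0],[[0,0,0],0]]' 0 15
```

```text
time_s: 32.93
ee_pos: [0.5107, 0.0373, 0.026]
eef_rot: [-3.135, 0.001, 1.481]
force: [-0.9, -0.6, -0.7]
grip_width: 0.0423
grip_force: 0.0
time_s: 33.43
ee_pos: [0.5135, 0.0381, -0.0183]
eef_rot: [3.141, -0.0, 1.482]
force: [0.6, 0.0, -0.0]
grip_width: 0.0422
grip_force: 0.0
time_s: 34.1
ee_pos: [0.5134, 0.0386, -0.0184]
eef_rot: [3.14, 0.0, 1.483]
force: [-2.3, -0.4, 6.0]
grip_width: 0.0276
grip_force: 15.0
```

```bash
python3 -m pendant '[[[0,0,2],0],[[0,0,3],0],[[0,0,3],0],[[0,0,2],0],[[-0.85,-3.7,0],-0.0856],[[-0.85,-3.7,0],-0.0856],[[-0.85,-3.7,0],-0.0856],[[-0.85,-3.7,0],-0.0856],[[-0.85,-3.7,0],-0.0856],[[-0.85,-3.7,0],-0.0856],[[-0.85,-3.7,0],-0.0856],[[-0.86,-3.66,0],-0.0856],[[0,0,-2],0],[[0,0,-2],0],[[0,0,-1.5],0],[[0,0,-1],0],[[0,0,-0.4],0],[[0,0,-0.2],0],[[0,0,0],0],[[0,0,0],0]]'
```

```text
time_s: 35.77
ee_pos: [0.4453, -0.2571, 0.0107]
eef_rot: [3.14, -0.0, 0.798]
force: [-0.3, 0.0, -0.4]
grip_width: 0.0278
grip_force: 15.0
```

```bash
python3 -m pendant '[[[0,0,-0.08],0],[[0,0,0],0],[[0,0,0],0],[[0,0,0],0],[[0,0,0],0],[[0,0,2],0],[[0,0,3],0],[[0,0,3],0]]' 0.42; python3 -m pendant '[[[-1.8,-1.7,2],0],[[-1.8,-1.7,2],0],[[-1.8,-1.7,2],0],[[0,0,0],0],[[0,0,0],0],[[0,0,0],0]]' 0.55; python3 - <<'E'
from h import *
snap("wrist","w6"); snap("scene","s6")
a=np.load("pics/w6.npz")["im"][0:260,160:560];b=np.load("pics/s6.npz")["im"][170:330,240:480]
cv2.imwrite("pics/n6.png",np.hstack([a,cv2.resize(b,(390,260),interpolation=2)]))
print(ctrl.get_obs()["ee_pos"])
E
```

```text
time_s: 36.43
ee_pos: [0.4443, -0.2567, 0.0897]
eef_rot: [-3.14, 0.0, 0.798]
force: [-0.4, -1.3, 0.1]
grip_width: 0.0396
grip_force: 0.0
time_s: 36.93
ee_pos: [0.3909, -0.3076, 0.1485]
eef_rot: [-3.141, -0.0, 0.798]
force: [0.6, -1.1, -0.8]
grip_width: 0.0517
grip_force: 0.0
[ 0.39099182 -0.30719775  0.14806309]
```

View pics/n6.png

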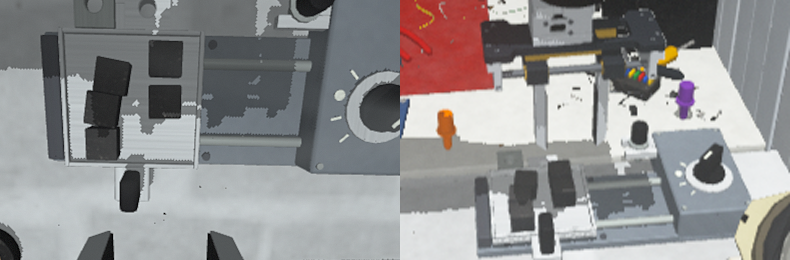

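All five cubes are in the pan, bore empty, pin still parked. The three on the left, (113,75), (103,107) and (102,142), sit close together and are twisted. I'll check numerically whether they are flat.

```bash
cat > flat.py <<'E'
from cubes import *
import sys
def run(fs,init,zb=.028,box=None):
    M=[mask(f) for f in fs]
    def cost(p,full=False):
        tot=0;o=[]
        for f,m in zip(fs,M):
            h=np.zeros_like(m)
            for i in range(0,len(p),3):h|=hull(f,p[i:i+3],zb)
            k=cv2.dilate(h,np.ones((11,11),np.uint8));u=float((h&m).sum())/max(1.,float(((h|m)&k).sum()));o.append(u)
            if full:cv2.imwrite(f"pics/{f}_dbg.png",np.dstack([m*255,h*255,0*m]))
        return o if full else -sum(o)
    p=np.array(init,float).ravel();n=len(p)
    for r in range(4):
        st=np.tile([.004,.004,.15],n//3)/(r+1)
        S=np.vstack([p,p+np.diag(st)]);p=minimize(cost,p,method="Nelder-Mead",options=dict(initial_simplex=S,maxfev=2500,maxiter=2500)).x
    return p.reshape(-1,3),cost(p,True)
if __name__=="__main__":
    C=np.array([.4254,-.2373]);a=-.778;ux=np.array([np.cos(a),np.sin(a)]);uy=np.array([-ux[1],ux[0]])
    q=lambda u,v:ray("w6",160+u,v,.054)[:2]
    for pts in([(113,75),(103,107),(102,142)],[(165,58),(165,102)]):
        init=[[*q(*t),a] for t in pts];
        for fs in(["w6"],["s6"],["w6","s6"]):
            P,o=run(fs,init);print(fs,np.round(o,3))
            for p in P:print("  world",np.round(p,4),"local mm",np.round(1e3*np.array([(p[:2]-C)@ux,(p[:2]-C)@uy])),"rel yaw %.2f"%((p[2]-a+.785)%1.571-.785))
E
python3 flat.py
```

```text
['w6'] [0.915]
  world [ 0.4281 -0.2112 -0.9456] local mm [-16.  20.] rel yaw -0.17
  world [ 0.4055 -0.2225 -0.7717] local mm [-25.  -3.] rel yaw 0.01
  world [ 0.3824 -0.2427 -0.6634] local mm [-27. -34.] rel yaw 0.11
['s6'] [0.659]
  world [ 0.4265 -0.2095 -0.8953] local mm [-19.  21.] rel yaw -0.12
  world [ 0.4065 -0.2215 -0.8284] local mm [-25.  -2.] rel yaw -0.05
  world [ 0.3863 -0.2386 -0.8619] local mm [-27. -28.] rel yaw -0.08
['w6', 's6'] [0.869 0.628]
  world [ 0.4271 -0.2106 -0.8345] local mm [-18.  20.] rel yaw -0.06
  world [ 0.4069 -0.2213 -0.8167] local mm [-24.  -2.] rel yaw -0.04
  world [ 0.3841 -0.2406 -0.8393] local mm [-27. -31.] rel yaw -0.06
['w6'] [0.92]
  world [ 0.4708 -0.233  -0.7711] local mm [29. 35.] rel yaw 0.01
  world [ 0.4466 -0.2578 -0.7357] local mm [29.  0.] rel yaw 0.04
['s6'] [0.904]
  world [ 0.4674 -0.2342 -0.8307] local mm [28. 32.] rel yaw -0.05
  world [ 0.4484 -0.2526 -0.7623] local mm [27.  5.] rel yaw 0.02
['w6', 's6'] [0.928 0.817]
  world [ 0.4702 -0.2334 -0.7756] local mm [29. 34.] rel yaw 0.00
  world [ 0.4467 -0.2569 -0.7768] local mm [29.  1.] rel yaw 0.00
```

```bash
python3 - <<'E'
from h import *
snap("side","d6")
a=np.load("pics/w6.npz")["im"][25:175,210:370];b=np.load("pics/s6.npz")["im"][262:327,280:370];d=np.load("pics/d6.npz")["im"][160:225,330:420]
z=lambda i,w,h:cv2.resize(cv2.convertScaleAbs(i,alpha=1.8),(w,h),interpolation=2)
cv2.imwrite("pics/n7.png",np.hstack([z(a,400,375),np.vstack([z(b,400,289),z(d,400,289)])[:600]] if 0 else [np.pad(z(a,400,375),((0,203),(0,0),(0,0))),np.vstack([z(b,400,289),z(d,400,289)])]))
E
```

```text
(no output)
```

View pics/n7.png

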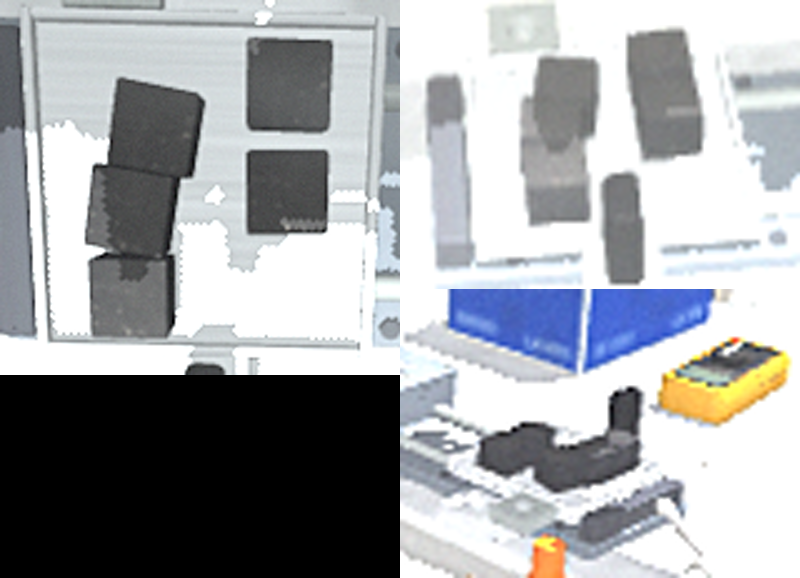

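```bash
python3 - <<'E'
from h import *
C=np.array([.4254,-.2373]);a=-.778;ux=np.array([np.cos(a),np.sin(a)]);uy=np.array([-ux[1],ux[0]])
L=lambda w:1e3*np.array([(w[:2]-C)@ux,(w[:2]-C)@uy])
Q={"S1":[(120,80),(203,95),(195,177),(110,163)],"S2":[(95,165),(179,178),(168,257),(86,245)],"S3":[(90,256),(174,256),(172,336),(90,336)],"S4":[(247,40),(332,40),(332,131),(247,131)],"S5":[(247,151),(329,151),(327,232),(247,232)]}
for n,q in Q.items():
    P=np.array([L(ray("w6",210+x/2.5,25+y/2.5,.054)) for x,y in q]);print(n,P.mean(0).round(1),"sides",np.round([np.hypot(*(P[(i+1)%4]-P[i])) for i in range(4)],1))
# height tests in the scene camera: expected top-face corners if flat
for n,(x,y,w) in {"S1":(-17,21,-.17),"S4":(29,35,0)}.items():
    for z in(.028,.054):
        o=[]
        for i,j in((-14,14),(14,14),(14,-14),(-14,-14)):
            l=np.array([x+np.cos(w)*i-np.sin(w)*j,y+np.sin(w)*i+np.cos(w)*j])/1e3;p=C+ux*l[0]+uy*l[1];u=proj("s6",[*p,z]);o.append(np.round([400+(u[0]-280)*400/90,(u[1]-262)*289/65]))
        print(n,z,np.array(o).astype(int).tolist())
E
```

```text
S1 [-14.   20.2] sides [27.5 26.2 28.9 26.5]
S2 [-23.3  -6.6] sides [28.5 26.8 28.5 26.9]
S3 [-24.7 -35.5] sides [29.1 28.1 29.1 28.1]
S4 [30.  33.9] sides [27.6 28.  28.3 28. ]
S5 [29.7  0.3] sides [27.5 26.6 27.5 26.6]
S1 0.028 [[540, 96], [598, 98], [595, 139], [535, 137]]
S1 0.054 [[538, 55], [598, 57], [594, 97], [533, 95]]
S4 0.028 [[627, 72], [685, 67], [693, 107], [634, 112]]
S4 0.054 [[627, 31], [685, 26], [694, 65], [634, 70]]
```

All five cubes are flat: their top faces sit at 54 mm in both cameras, and S1 was nudged but is upright beside S2. Now I'll grip the bar and push home gently.

```bash
python3 -m pendant '[[[-0.9,1,-2],0],[[-0.97,0.99,-2],0],[[0,0,-3],0],[[0,0,-3],0],[[0,0,-1.6],0],[[0,0,-1],0],[[0,0,-0.5],0],[[0,0,0],0],[[0,0,0],0]]' 0.55; python3 -m pendant '[[[0,0,0],0],[[0,0,0],0],[[0,0,0],0],[[0,0,0],0],[[0,0,0],0],[[0,0,0],0],[[0,0,0],0]]' 0 25
```

```text
time_s: 37.83
ee_pos: [0.3726, -0.2883, 0.0187]
eef_rot: [3.141, -0.0, 0.798]
force: [-0.8, -0.3, 0.2]
grip_width: 0.0518
grip_force: 0.0
time_s: 38.42
ee_pos: [0.3722, -0.2881, 0.0182]
eef_rot: [3.142, -0.0, 0.798]
force: [-0.7, 1.1, 2.1]
grip_width: 0.0158
grip_force: 25.0
```

```bash
python3 -m pendant '[[[0.07,-0.07,0],0],[[0.14,-0.14,0],0],[[0.21,-0.21,0],0],[[0.28,-0.28,0],0],[[0.35,-0.356,0],0],[[0.35,-0.356,0],0],[[0.35,-0.356,0],0],[[0.35,-0.356,0],0],[[0.35,-0.356,0],0],[[0.35,-0.356,0],0],[[0.35,-0.356,0],0],[[0.35,-0.356,0],0],[[0.35,-0.356,0],0],[[0.35,-0.356,0],0],[[0.35,-0.356,0],0],[[0.35,-0.356,0],0],[[0.35,-0.356,0],0],[[0.35,-0.356,0],0],[[0.28,-0.28,0],0],[[0.21,-0.21,0],0]]'
```

```text
time_s: 40.08
ee_pos: [0.4335, -0.3506, 0.0182]
eef_rot: [3.141, 0.0, 0.798]
force: [-4.0, -1.3, 5.9]
grip_width: 0.0161
grip_force: 25.0
```

```bash
python3 -m pendant '[[[0.21,-0.21,0],0],[[0.21,-0.21,0],0],[[0.2,-0.2,0],0],[[0.14,-0.14,0],0],[[0.07,-0.07,0],0],[[0.05,-0.05,0],0],[[0,0,0],0],[[0,0,0],0]]'; python3 -m pendant '[[[0.1,-0.1,0],0],[[0,0,0],0],[[0,0,0],0]]'; python3 -m pendant '[[[0.1,-0.1,0],0],[[0,0,0],0],[[0,0,0],0]]'
```

```text
time_s: 40.75
ee_pos: [0.4418, -0.359, 0.0182]
eef_rot: [-3.141, 0.0, 0.798]
force: [-6.5, 0.9, 6.3]
grip_width: 0.0159
grip_force: 25.0
time_s: 41.0
ee_pos: [0.4418, -0.359, 0.0181]
eef_rot: [-3.138, 0.0, 0.798]
force: [-14.4, 7.8, 15.1]
grip_width: 0.0159
grip_force: 25.0
time_s: 41.25
ee_pos: [0.4417, -0.3589, 0.018]
eef_rot: [-3.134, 0.001, 0.798]
force: [-20.7, 15.8, 21.8]
grip_width: 0.0157
grip_force: 25.0
```

```bash
python3 -m pendant '[[[-0.1,0.1,0],0],[[-0.1,0.1,0],0],[[0,0,0],0],[[0,0,0],0]]'; python3 -m pendant '[[[0,0,0],0],[[0,0,0],0],[[0,0,0],0],[[0,0,0],0],[[0,0,0],0],[[0,0,2],0],[[0,0,3],0],[[0,0,4],0],[[0,0,4],0],[[0,0,1],0],[[0,0,0],0],[[0,0,0],0],[[0,0,0],0]]' 0.5; python3 - <<'E'
from h import *
for q in((427,213),(470,222),(503,208)):print("d0 base",np.round(ray("d0",q[0]/1.25,q[1]/1.25,0),3))
d=np.load("pics/s0.npz");
for u,v in((545,470),(560,380),(630,348),(735,490)):
    for z in(.1,.2,.25):print("s0",u,v,z,np.round(ray("s0",u/1.25,v/1.25,z),3))
snap("wrist","w8");m=np.load("pics/w8.npz")["im"].astype(int)
ys,xs=np.nonzero((m[:,:,0]-m[:,:,2]>40)&(m[:,:,0]>60));print("blue",len(xs),[np.percentile(a,[1,50,99]).round() for a in(xs,ys)])
o=ctrl.get_obs();print(o["ee_pos"])
C=np.array([.4254,-.2373])+.0994*np.array([.7015,-.7127]);print("pan now",C)
import cubes
mk=cubes.mask("w8")
E
```

```text
time_s: 41.58
ee_pos: [0.4419, -0.359, 0.0181]
eef_rot: [-3.142, 0.0, 0.798]
force: [-4.2, -0.8, 7.0]
grip_width: 0.0159
grip_force: 25.0
time_s: 42.67
ee_pos: [0.4414, -0.3582, 0.1563]
eef_rot: [-3.139, 0.0, 0.798]
force: [-0.4, 0.7, -0.4]
grip_width: 0.0469
grip_force: 0.0
d0 base [ 0.49  -0.602  0.   ]
d0 base [ 0.35  -0.527  0.   ]
d0 base [ 0.213 -0.674  0.   ]
s0 545 470 0.1 [ 0.33 -0.53  0.1 ]
s0 545 470 0.2 [ 0.254 -0.559  0.2  ]
s0 545 470 0.25 [ 0.216 -0.574  0.25 ]
s0 560 380 0.1 [ 0.482 -0.472  0.1  ]
s0 560 380 0.2 [ 0.382 -0.51   0.2  ]
s0 560 380 0.25 [ 0.332 -0.529  0.25 ]
s0 630 348 0.1 [ 0.61  -0.523  0.1  ]
s0 630 348 0.2 [ 0.49  -0.553  0.2  ]
s0 630 348 0.25 [ 0.43  -0.568  0.25 ]
s0 735 490 0.1 [ 0.444 -0.719  0.1  ]
s0 735 490 0.2 [ 0.35  -0.718  0.2  ]
s0 735 490 0.25 [ 0.303 -0.718  0.25 ]
blue 259 [array([367., 371., 376.]), array([312., 378., 399.])]
[ 0.44132498 -0.35813544  0.15619865]
pan now [ 0.4951291  -0.30814238]
```

```bash
python3 -m pendant '[[[1.92,-0.48,0],-0.114],[[1.92,-0.48,0],-0.114],[[1.92,-0.48,0],-0.114],[[1.92,-0.48,0],-0.114],[[1.92,-0.48,0],-0.114],[[1.92,-0.48,0],-0.114],[[1.9,-0.48,0],-0.114],[[0,0,-3],0],[[0,0,-3],0],[[0,0,-2],0],[[0,0,0],0],[[0,0,0],0]]' 0.5; python3 - <<'E'
from h import *
snap("scene","s9")
o=ctrl.get_obs();t=o["ee_pos"];print(t,o["eef_rot"])
E
```

```text
time_s: 43.72
ee_pos: [0.5755, -0.3918, 0.0765]
eef_rot: [-3.14, 0.003, 0.0]
force: [-0.6, 0.2, 0.4]
grip_width: 0.0469
grip_force: 0.0
[ 0.57617661 -0.39233979  0.07844655] [-3.14150506e+00  9.38327390e-05  1.98870446e-04]
```

```bash
python3 -m pendant '[[[0,0,-1.5],0],[[0,0,-1],0],[[0,0,-0.8],0],[[0,0,-0.4],0],[[0,0,0],0],[[0,0,0],0]]'; python3 -m pendant '[[[0,0,0],0],[[0,0,0],0],[[0,0,0],0],[[0,0,0],0],[[0,0,0],0],[[0,0,0],0],[[0,0,0],0]]' 0 25
```

```text
time_s: 44.27
ee_pos: [0.5762, -0.3923, 0.0415]
eef_rot: [3.141, -0.0, 0.0]
force: [-1.1, -1.0, -1.0]
grip_width: 0.0469
grip_force: 0.0
time_s: 44.85
ee_pos: [0.5762, -0.3899, 0.0413]
eef_rot: [-3.138, 0.001, 0.001]
force: [-3.4, 14.0, 6.1]
grip_width: 0.0137
grip_force: 25.0
```

```bash
python3 -m pendant '[[[0,0.24,0],0],[[0,0,0],0],[[0,0,0],0]]'; python3 -m pendant '[[[0,0,0],-0.1],[[0,0,0],-0.1],[[0,0,0],-0.1],[[0,0,0],-0.1],[[0,0,0],-0.1],[[0,0,0],0],[[0,0,0],0]]'
```

```text
time_s: 45.1
ee_pos: [0.5762, -0.3898, 0.0413]
eef_rot: [-3.142, -0.0, 0.0]
force: [-0.9, 1.4, 3.0]
grip_width: 0.0138
grip_force: 25.0
time_s: 45.68
ee_pos: [0.576, -0.3904, 0.0413]
eef_rot: [3.141, -0.001, -0.497]
force: [-0.6, -3.3, 3.0]
grip_width: 0.0139
grip_force: 25.0
```

```bash
python3 -m pendant '[[[0,0,0],-0.1],[[0,0,0],-0.1],[[0,0,0],-0.1],[[0,0,0],-0.1],[[0,0,0],-0.1],[[0,0,0],-0.05],[[0,0,0],0],[[0,0,0],0],[[0,0,0],0]]'; python3 -m pendant '[[[0,0,0],0],[[0,0,0],0],[[0,0,0],0],[[0,0,0],0],[[0,0,2],0],[[0,0,3],0],[[0,0,3],0],[[-1.5,2,3],0.1],[[-1.5,2,0],0.1],[[-1.5,2,0],0.1],[[-1.5,2,0],0.1],[[-1.5,1,0],0.1],[[-1.5,0,0],0.1],[[-1.5,0,0],0.1],[[-1.5,-1.5,0],0.1],[[-1,-1.5,0],0.1],[[-1,-1.5,0],0.1],[[0,0,0],0.1],[[0,0,0],0.1],[[0,0,0],0.1]]' 0.5; python3 -m pendant '[[[0,0,1],0.1],[[0,0,1],0.1],[[0,0,1],0.1],[[0,0,1],0.1],[[0,0,0],0],[[0,0,0],0],[[0,0,0],0]]' 
python3 - <<'E'
from h import *
snap("wrist","wA"); snap("scene","sA"); print(ctrl.get_obs()["ee_pos"],ctrl.get_obs()["eef_rot"])
# white features on box top near selector and line on bar top, in polar about axis
A=np.array([.5757,-.3908])
im=np.load("pics/wA.npz")["im"].astype(int)
m=((im.min(2)>150)).astype(np.uint8)
n,l,st,ce=cv2.connectedComponentsWithStats(m)
for i in range(1,n):
    if 4<st[i,4]<400:
        for z in(.05,.092):
            w=ray("wA",*ce[i],z)[:2]-A;r=np.hypot(*w)
            if r<.05:print(z,st[i,4],"r %.1f"%(r*1e3),"ang %.1f"%np.degrees(np.arctan2(w[1],w[0])),ce[i].round(),st[i,2:4])
E
```

```text
time_s: 46.43
ee_pos: [0.5755, -0.3909, 0.0413]
eef_rot: [3.14, -0.001, -1.047]
force: [-4.0, -5.3, 2.4]
grip_width: 0.0137
grip_force: 25.0
time_s: 48.1
ee_pos: [0.4359, -0.3449, 0.1511]
eef_rot: [-3.141, -0.0, 0.255]
force: [-1.0, -0.5, 0.5]
grip_width: 0.0472
grip_force: 0.0
time_s: 48.68
ee_pos: [0.4359, -0.3446, 0.1904]
eef_rot: [-3.141, 0.0, 0.647]
force: [0.4, 1.0, -0.0]
grip_width: 0.0469
grip_force: 0.0
[ 0.43588503 -0.34461172  0.19030674] [-3.14048832e+00  1.59416712e-04  6.48222589e-01]
0.05 372 r 23.7 ang 12.1 [457.  68.] [41 26]
0.092 372 r 19.5 ang 53.1 [457.  68.] [41 26]
0.05 54 r 6.7 ang -38.1 [451.  89.] [15  6]
0.092 54 r 8.6 ang 118.3 [451.  89.] [15  6]
0.05 26 r 37.6 ang 149.3 [407. 106.] [9 6]
0.092 26 r 46.7 ang 142.9 [407. 106.] [9 6]
0.05 26 r 37.5 ang 179.1 [418. 122.] [7 9]
0.092 26 r 43.4 ang 164.3 [418. 122.] [7 9]
0.092 17 r 47.1 ang -114.0 [481. 140.] [5 4]
```

The pointer line lies at 118.3°. The first and second marks are at 179° and 149°, so this is the third detent, the dot. One last numeric check of cubes and pin.

```bash
python3 - <<'E'
from flat import *
C=np.array([.4951,-.3081]);a=-.778;ux=np.array([np.cos(a),np.sin(a)]);uy=np.array([-ux[1],ux[0]])
for loc in([(-15,20,-.15),(-24,-6,-.1),(-26,-35,0)],[(29,34,0),(29,0,0)]):
    init=[[*(C+ux*x/1e3+uy*y/1e3),a+w] for x,y,w in loc]
    for f in("wA","sA"):
        P,o=run([f],init);print(f,np.round(o,2),[np.round([1e3*(p[:2]-C)@ux,1e3*(p[:2]-C)@uy,p[2]-a],1).tolist() for p in P])
m=mask("sA");p=np.array([.5807,-.2816])
v=[m[tuple(np.round(proj("sA",[*p,z])[::-1]).astype(int))] for z in(.055,.06,.065,.07,.075,.085,.09)];print("pin column dark",v, proj("sA",[*p,.079]).round())
# carriage stop check: pan lip far corner etc. white lip vs box front gap
b=np.load("pics/s3.npz")["im"].astype(int);c=np.load("pics/sA.npz")["im"].astype(int)
print("time",ctrl.get_obs()["time_s"])
E
```

```text
wA [0.94] [[-15.5, 20.3, -0.1], [-24.0, -4.7, -0.1], [-25.2, -35.0, -0.0]]
sA [0.73] [[-18.4, 18.7, -0.2], [-23.2, -5.4, -0.1], [-26.4, -28.7, -0.2]]
wA [0.89] [[30.2, 34.6, 0.0], [30.0, 0.2, 0.0]]
sA [0.86] [[28.4, 32.5, -0.1], [27.7, 5.5, -0.0]]
pin column dark [np.uint8(1), np.uint8(1), np.uint8(1), np.uint8(1), np.uint8(1), np.uint8(0), np.uint8(0)] [388. 247.]
time 48.7833
```

```bash
python3 - <<'E'
import flat
from flat import *
snap("side","dA")
C=np.array([.4951,-.3081]);a=-.778;ux=np.array([np.cos(a),np.sin(a)]);uy=np.array([-ux[1],ux[0]])
def mk(f):
    im=np.load(f"pics/{f}.npz")["im"].astype(int);return ((im.max(2)<115)&(im.max(2)-im.min(2)<14)).astype(np.uint8)
fs=["wA","sA"];M=[mk(f) for f in fs]
loc=np.array([(-15,20,-.15),(-24,-7,-.1),(-26,-35,0),(29,34,0),(29,0,0)],float)
p0=np.array([[*(C+ux*x/1e3+uy*y/1e3),a+w] for x,y,w in loc]).ravel()
bar=C+ux*-.003+uy*-.073
def cost(p,dz,full=False):
    o=[]
    for f,m in zip(fs,M):
        h=np.zeros_like(m)
        for i in range(5):h|=hull(f,p[3*i:3*i+3],.028+(dz if i==0 else 0))
        u,v=proj(f,[*bar,.05]).astype(int);k=cv2.dilate(h,np.ones((9,9),np.uint8))
        cv2.circle(k,(u,v),22,0,-1) if f=="sA" else 0
        o.append(float((h&m&k).sum())/float(((h|m)&k).sum()))
    return o if full else -sum(o)
for dz in(0,.004,.008):
    p=p0
    for r in range(3):
        S=np.vstack([p,p+np.diag(np.tile([.003,.003,.1],5)/(r+1))]);p=minimize(lambda q:cost(q,dz),p,method="Nelder-Mead",options=dict(initial_simplex=S,maxfev=2500)).x
    q=p.reshape(-1,3);l=np.c_[(q[:,:2]-C)@ux,(q[:,:2]-C)@uy]*1e3
    print(dz,np.round(cost(p,dz,True),3),l.round(1).tolist(),"S1-S2 %.1f S2-S3 %.1f"%(np.hypot(*(l[0]-l[1])),np.hypot(*(l[1]-l[2]))),(q[:,2]-a).round(2))
E
```

```text
0 [0.907 0.939] [[-16.3, 20.4], [-24.6, -6.9], [-25.4, -35.7], [29.4, 34.0], [28.0, 0.9]] S1-S2 28.5 S2-S3 28.8 [-0.16 -0.07  0.05  0.01 -0.03]
0.004 [0.916 0.914] [[-16.4, 20.1], [-25.0, -6.4], [-25.4, -35.9], [29.4, 34.1], [28.8, 1.0]] S1-S2 27.9 S2-S3 29.4 [-0.16 -0.1   0.02  0.01 -0.  ]
0.008 [0.915 0.89 ] [[-16.3, 19.3], [-24.6, -6.2], [-25.4, -35.9], [29.4, 34.2], [28.7, 1.0]] S1-S2 26.8 S2-S3 29.7 [-0.14 -0.07  0.02 -0.   -0.01]
```

The flat fit is best (0.91 and 0.94), with cube spacings of at least 28.5 mm, so all five are flat. Handing in.

```bash
python3 -c "
from station import ctrl
print(ctrl.hand_in())"
```

```text
the job is handed in; nothing more can be done
None
```

Handed in at about 49 s: pin parked in the notch, all five relay cubes flat in the pan (one was nudged about 20 mm but is upright), carriage pushed fully home, selector on the round dot, and fuse box, spark plug and connector left alone; I checked all this by camera and force readings, and the hand-in returned no verdict.

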